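Turn a filled mould and its carrier tray over together, then demould the block

ROBOT

A 6-joint arm with a two-finger parallel gripper is mounted at the origin on a cart in front of the work surface, level with it; the furniture and walls round the work are solid. World frame = base frame: x ahead of the robot, y to its left, z up, the work surface at z = 0. Lengths are in m, angles in degrees, forces in N, time in s.
With the tool pointing down it reaches from about 0.325 to 0.75 m from the base axis. Payload 7.6 kg.
Tool frame: the origin (TCP) lies on the mounting face of the last link; the fingertips stand 173 mm ahead of it and the grasp point (between the pads) lies 155 mm ahead of it; z points along the fingers, x is the direction in which the jaws open and shut, and the axes are right-handed (so a half turn about z gives the same grasp; the last joint's range is limited). The gripper opens to 85 mm and grips with 20 to 120 N. Pads are 22 mm wide; open, the fingers measure 114 mm over their backs; the gripper's body (76 mm by 85 mm) begins 54 mm behind the grasp point. The pads swing forward as they close: fully open they stand 13 mm farther back than shut.
Start: joints at [65.071, 2.991, 80.254, -0, 96.75, -4.028], TCP at [0.187, 0.49, 0.405] pointing down, gripper open.
Joint ranges: [-166.34, 166.34], [-52.06, 124.39], [6.96, 135.62], [-60.46, 240.46], [14.63, 156.25], [-167.68, 167.68]. Speed limits (degrees/s): [147.25, 147.25, 172.46, 180, 180, 180].

INTERFACE

Orientations are given as a 3x3 rotation matrix whose columns are the frame's x, y, z axes.
In Python, from bench import robot, imaging, job_done gives the robot as it stands.
- The arm moves only by the tool move_arm, never from a script. Its argument "rows" is a list of rows, each an object of numbers: "gripper": the opening, from 0 (shut) to 1 (fully open); "tx", "ty", "tz": the shift along the tool's x, y, z in cm; "ax", "ay", "az": the turn, a rotation vector about the tool's x, y, z in degrees. In form: [{"gripper": .., "tx": .., "ty": .., "tz": .., "ax": .., "ay": .., "az": ..}, ...]. A call has exactly 5 rows; each row shifts and turns the pose as measured when the row begins, along the tool's axes as they then stand; what a row does not reach is not made up. A row lasts 1/10 s, in which the tool goes at most 50 mm and 8.59 degrees, less where a joint would pass 70% of its speed; a pose out of reach is approached as far as the arm can. A call is refused whole if a number of a shift passes 5 or a number of a turn 8.59, either way. A call with a gripper value outside its range is refused whole. The fingers move at their own pace and stop on an object; "newtons" is the grip in N (left out, the last holds). Time passes only in rows, so rows that do not move let the fingers close, or fill a call up. It gives the time, the measured TCP pose, the force and the opening at its end, in the units of the state.
- robot.state(): the state, without advancing time (a new reading comes with each control period).
- imaging.get_image(name): name is "scene" or "side" or "wrist"; returns a dict with "color" (480x640x3 uint8, red, green, blue), "fx", "fy", "cx", "cy" (pixels), "world_to_cam" (4x4, takes a point from world to camera coordinates). Camera axes: x right, y down, z forward; pixel columns grow to the right and rows downward; lengths in m; the calibration is good to about 2 mm. A picture is of the moment at which its call begins. There is no depth.
- job_done(): hands the job in, once; it reports no verdict.
The state is a dict: "clock": time; "joint_positions": joint angles; "joint_velocities": joint speeds; "joint_efforts": joint torques, N m; "tcp_pos": TCP position; "ee_rot": TCP orientation; "force": force on the tool from outside, world axes, zero at the start; "wrist_torque": the same for the moment, N m; "grip_width": opening from 0.0 (shut) to 1.0 (fully open).
Only numpy, scipy, OpenCV 4.12 (cv2) and the standard library are available. Lean on these libraries where they do the work, as an engineer would, in place of code of your own. Each camera call takes 0.05 s, during which the arm holds its last target.

TASK

Turn the green mould and the steel carrier tray that caps it over together with the blue turn-over cradle: slide the pair along the clear-walled track fully home in the cradle, so that it presses the yellow presence lever down, swing the crank all the way over, and slide the upside-down pair out onto the receiving shelf until it is well clear of the cradle. Then lift the mould straight off, so that the resin block stays behind on the carrier tray, and set the mould down flat in the grey wash tray. Leave the vial, the blue carton and the small can alone.

Things in the scene. Friction and masses are not known exactly. Their poses are not given: they have to be found in the camera images.
- turnover: Fixed turn-over station, grey base 150 x 410 mm; origin at the centre of its underside on the table, z up, x away from the robot, y along the track towards the loading end. From +y to -y: loading track, blue cradle, receiving shelf. All positions below are in this frame, mm. Bearing posts at x = +-58, y = 0, tops at z = 82.
- track (a point): Centre of the loading track's shelf (top z = 51, from y = 48 to 210). Clear walls 3 thick stand on both sides (inner faces x = +-42.5, tops z = 86); the track is open above and at its outer (+y) end. The pair starts here.
- shelf (a point): Centre of the receiving shelf (top z = 48, from y = -48 to -200). Low side rails (inner faces x = +-46, tops z = 55) and a low end stop (inner face y = -200, top z = 56).
- cradle_axis (a point): Middle of the C-shaped cradle on its pivot (along x, z = 70); fixed. Pocket 41 high, 87 wide, first open to +y, inner back face at y = -38 (+38, open to -y, when turned over); outside within 51 of the axis. Top, bottom and back have a slot, x = -22 to 22, right through along y: fingers held down from above can push through the cradle along y; the pair rests on the strips beside it.
- cradle (a joint): Cradle angle: 0 = pocket open to the loading track (stop, start), 3.14 = turned fully over, open to the receiving shelf (stop). Turns about station +x: the crank goes from the loading side up over the top and down to the receiving side. Stiff bearing (0.12 N m): it stays where it is left.
- crank_grip (a point): Centre of the black crank sleeve, 14 mm thick, 36 mm long along station x, free to spin on its pin; on the robot's side of the cradle. At station (x, y, z) = (-91, 75 cos a, 70 + 75 sin a) mm for cradle angle a. The crank arm ends at its +x end (x = -72).
- presence_lever (a joint): Yellow lever in the cradle's back wall at station x = +33 mm, pressed by the leading edge of the carrier tray: 0 = free (tip leans 12 mm into the pocket), about 0.4 = pair fully home against the back wall. Light spring, about 0.2 N at the tip.
- carrier_center (a point): Centre of the steel carrier tray, 80 (x) x 70 (y) x 10 mm: 4 mm plate, rim 6 mm high, 3 mm thick. At the start a loose upside-down cap on the mould, plate on top, rim round the mould's flange, axes as the station's; turned over (own z down) a shallow tray. Pair 38 mm high in all; this centre 33 mm above the track at the start, 5 mm above the shelf when turned over.
- mould_center (a point): Centre of the green mould, 90 g: body 62 (x) x 52 (y) x 34 mm, flange 70 x 60 x 4 mm round its open end. Opening (own z) up at the start, centre 17 mm above the track. Turned over it stands on its flange in the tray, 2 mm play, centre 21 mm above the shelf; its body sticks out 24 mm above the tray's rim, to be gripped across the 52 mm.
- block_center (a point): Centre of the amber resin block, 47.5 (x) x 36.5 (y) x 24 mm, 70 g, loose in the mould's cavity (54 x 44 mm, 26 mm deep), so hidden at the start. Turned over, it stands on the tray's plate, centre 16 mm above the shelf.
- wash_tray: Fixed grey open tray on the table, 120 x 120 mm outside, 12 mm high, walls and floor 4 mm thick; origin at the centre of its underside.
- vial_a: Brown glass vial with a white cap, 27 mm across, 52 mm high, bystander; origin at the centre of its foot.
- filter_box: Small blue carton 42 x 50 x 20 mm, bystander; origin at the centre of its underside.
- objective_can: White can with a black lid, 38 mm across, 54 mm high, bystander; origin at the centre of its foot.
Mind the look-alikes: they are no part of the job. What is shaped like the part that bears carrier_center but red is not meant.

How it is judged:
By the outcome, as a careful person would: the job done as asked, in the order asked, and still so for the second after the job is handed in, with the robot touching nothing.
It also fails if it takes over 72 s, if anything falls off the work surface, if the arm or the gripper's body presses on something with over 40 N, if the wrist force passes 120 N, or if a joint passes its speed limit or range.

## Working session

There is one attempt and no reset: what is moved stays moved. The work goes in short steps, Python scripts to look and compute and a tool call to move; the robot and the scene stay as the last step left them, time stands still between calls to the robot, and variables do not carry over. Pictures are saved under pics/ and viewed, and the job is handed in when it is done.

Besides the shell and the picture viewer there is one more tool, called after "Call:" as name(argument=value, ...), one argument or row to a line, values as JSON. move_arm: Moves the arm, as the interface text tells. Its arguments: {"type":"object","properties":{"rows":{"type":"array"},"newtons":{"type":"number"}},"required":["rows"]}

```bash
mkdir -p pics; ls
python3 - <<'E'
from bench import robot, imaging
import cv2, numpy as np
print(robot.state())
for n in ("scene","side","wrist"):
    d=imaging.get_image(n)
    cv2.imwrite(f"pics/{n}0.png",d["color"][:,:,::-1])
    print(n,d["fx"],d["fy"],d["cx"],d["cy"]);print(np.round(d["world_to_cam"],4).tolist())
E
```

```text
pics
{'clock': 0.0, 'joint_positions': array([ 6.50710163e+01,  3.02887240e+00,  8.03147112e+01, -1.18780743e-04,
        9.67491938e+01, -4.03021567e+00]), 'joint_velocities': array([ 0.03985172, -0.1429602 , -0.02115438, -0.06563467, -0.01429814,
       -0.01540164]), 'joint_efforts': array([-4.38636221e-05, -3.81665254e+01, -3.60188484e+01, -7.00555074e-05,
        6.05599183e-03, -2.50775435e-05]), 'tcp_pos': array([0.1872639 , 0.49043682, 0.40384219]), 'ee_rot': array([[ 3.56717588e-01,  9.34212020e-01, -6.80646709e-04],
       [ 9.34210872e-01, -3.56718220e-01, -1.46927204e-03],
       [-1.61541068e-03, -1.11752379e-04, -9.99998689e-01]]), 'force': array([-0.22197759, -0.60062976, -0.13587901]), 'wrist_torque': array([ 0.02427711, -0.00272294, -0.01465461]), 'grip_width': 1.0018203294545456}
scene 520.3328031227627 520.3328031227627 322.85058842171424 235.94392148453355
[[0.4851, -0.8743, -0.0152, -0.2723], [-0.5652, -0.3002, -0.7684, 0.3984], [0.6673, 0.3813, -0.6398, 1.0986], [0.0, 0.0, 0.0, 1.0]]
side 476.2213462517017 476.2213462517017 318.741834144397 238.86651131525358
[[-0.9919, 0.1263, 0.0096, 0.5506], [0.0906, 0.7605, -0.643, -0.0026], [-0.0885, -0.6369, -0.7658, 1.3561], [0.0, 0.0, 0.0, 1.0]]
wrist 334.05142872833846 334.05142872833846 322.68574194379295 237.33928316865644
[[0.3563, 0.9344, -0.0017, -0.5245], [0.8863, -0.3375, 0.3171, -0.0416], [0.2957, -0.1145, -0.9484, 0.38], [0.0, 0.0, 0.0, 1.0]]
```

View pics/scene0.png

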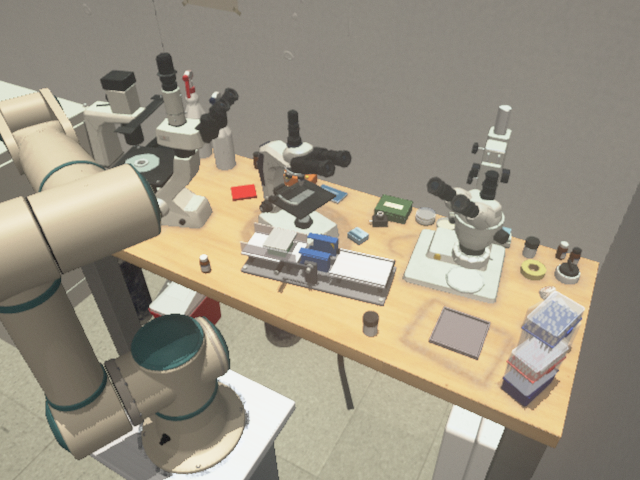

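View pics/side0.png

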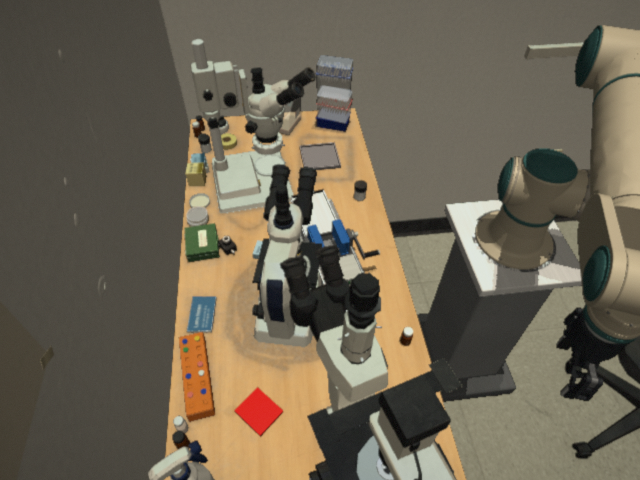

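View pics/wrist0.png

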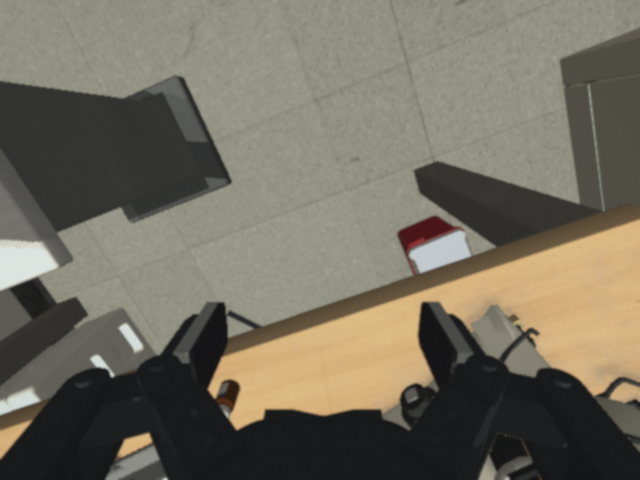

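Run:
```python
import cv2
a=cv2.imread("pics/scene0.png")
cv2.imwrite("pics/s1.png",cv2.resize(a[215:310,235:405],None,fx=4.6,fy=4.6,interpolation=cv2.INTER_CUBIC))
cv2.imwrite("pics/s2.png",cv2.resize(a[300:370,350:500],None,fx=5,fy=5,interpolation=cv2.INTER_CUBIC))
a=cv2.imread("pics/side0.png")
cv2.imwrite("pics/s3.png",cv2.resize(a[130:300,240:390],None,fx=3.5,fy=3.5,interpolation=cv2.INTER_CUBIC))
```

```text
(no output)
```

View pics/s1.png

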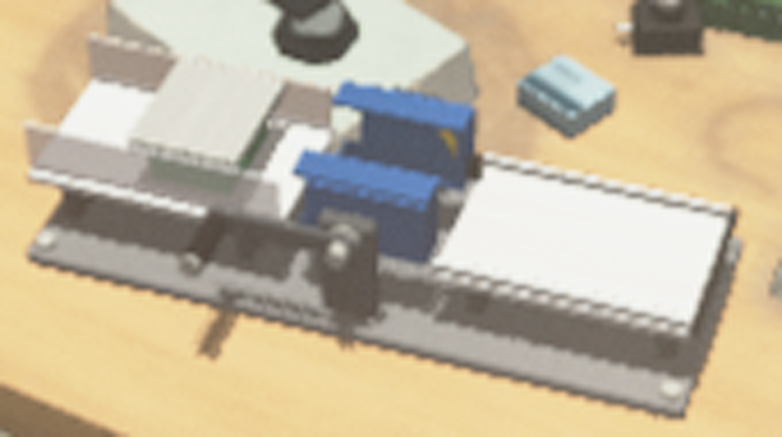

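View pics/s2.png

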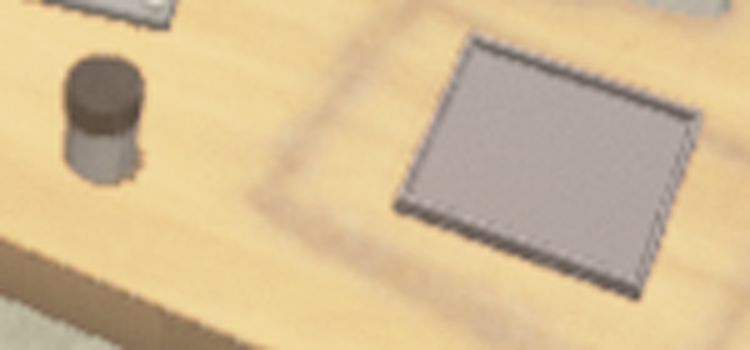

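View pics/s3.png

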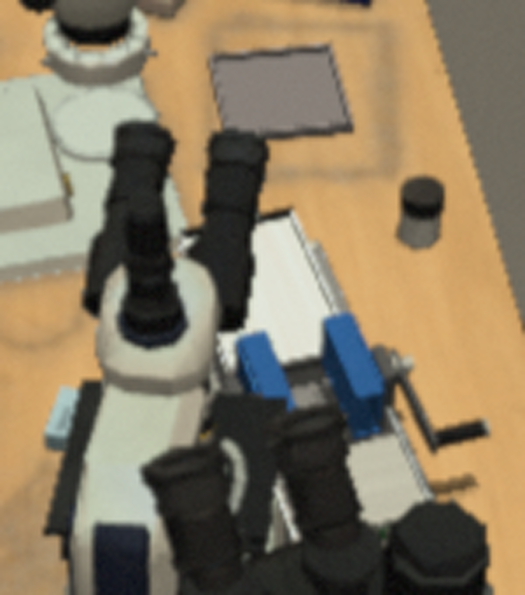

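```bash
cat > h.py <<'E'
import numpy as np, cv2
from scipy.optimize import least_squares
def cam(d): return d
def proj(K,W,P):
    P=np.atleast_2d(P); c=P@W[:3,:3].T+W[:3,3]
    return np.c_[K[0]*c[:,0]/c[:,2]+K[2],K[1]*c[:,1]/c[:,2]+K[3]]
def w(p,loc):
    loc=np.atleast_2d(loc)/1000.; c,s=np.cos(p[2]),np.sin(p[2])
    return np.c_[p[0]+c*loc[:,0]-s*loc[:,1],p[1]+s*loc[:,0]+c*loc[:,1],loc[:,2]]
def fit(obs,p0):
    # obs list of (K,W,locs,pix)
    f=lambda p:np.concatenate([(proj(K,W,w(p,l))-px).ravel() for K,W,l,px in obs])
    r=least_squares(f,p0,loss='soft_l1'); return r.x,f(r.x).reshape(-1,2)
def ray(K,W,px,z):
    d=np.array([(px[0]-K[2])/K[0],(px[1]-K[3])/K[1],1.]);R=W[:3,:3];o=-R.T@W[:3,3];d=R.T@d
    return o+d*(z-o[2])/d[2]
SK=(520.3328,520.3328,322.8506,235.9439)
SW=np.array([[0.4851,-0.8743,-0.0152,-0.2723],[-0.5652,-0.3002,-0.7684,0.3984],[0.6673,0.3813,-0.6398,1.0986],[0,0,0,1]])
VK=(476.22135,476.22135,318.74183,238.8665)
VW=np.array([[-0.9919,0.1263,0.0096,0.5506],[0.0906,0.7605,-0.643,-0.0026],[-0.0885,-0.6369,-0.7658,1.3561],[0,0,0,1]])
E
python3 - <<'E'
from h import *
o=lambda l,ox,oy,s:np.array(l)/s+[ox,oy]
loc=np.array([[-75,205,0],[-75,-205,0],[-49,-203,55],[49,-203,56],[-45.5,210,86],[45.5,210,86],[-109,75,70]],float)
px=o([(28,260),(686,416),(690,332),(737,210),(27,122),(90,37),(190,262)],235,215,4.6)
p,r=fit([(SK,SW,loc,px)],[0.5,0.1,0.0]);print(p[:2],np.degrees(p[2]));print(r.round(1))
l2=np.array([[60,60,12],[60,-60,12],[-60,-60,12],[-60,60,12],[-60,-60,0],[-60,60,0]],float)
q=o([(470,37),(702,113),(637,290),(400,203),(638,300),(397,210)],350,300,5)
t,r=fit([(SK,SW,l2,q)],[0.5,-0.3,0]);print(t,np.degrees(t[2]));print(r.round(1))
# side-cam tray
for x in [(235,60),(330,45),(352,130),(235,135)]:
    pass
# block locations
print("can",ray(SK,SW,(371,334),0),"vial",ray(SK,SW,(206,271),0),"box",ray(SK,SW,(359,241),0))
# carrier corners (plate top z=89): crop
for c in [(182,60),(286,85),(240,165),(132,142)]:
    P=ray(SK,SW,o([c],235,215,4.6)[0],0.089); c_,s_=np.cos(p[2]),np.sin(p[2]);d=P[:2]-p[:2];print("carr",(1000*np.array([c_*d[0]+s_*d[1],-s_*d[0]+c_*d[1]])).round(1))
E
```

```text
[ 0.53405425 -0.00199083] 9.168310919593658
[[-0.4  0.3]
 [-1.   2. ]
 [ 1.3 -1.7]
 [ 0.2 -0. ]
 [-0.6  0. ]
 [ 0.2 -1. ]
 [ 0.3  0.2]]
[ 0.5011218  -0.41663863  0.03283951] 1.8815655054578913
[[-0.2 -1.1]
 [ 0.7 -0.3]
 [ 1.4 -0. ]
 [-1.1 -0.9]
 [ 0.3  1.2]
 [-1.1  0.9]]
can [ 0.39850193 -0.22565187  0.        ] vial [0.38391295 0.27659486 0.        ] box [ 0.70218659 -0.04503486  0.        ]
carr [ 35.3 143.3]
carr [33.5 74.1]
carr [-42.6  72. ]
carr [-44.3 139.9]
```

Run:
```python
from h import *
import cv2
a=cv2.imread("pics/scene0.png")
cv2.imwrite("pics/s4.png",cv2.resize(a[40:280,80:370],None,fx=2.5,fy=2.5,interpolation=cv2.INTER_CUBIC))
b=cv2.imread("pics/side0.png")
# project station outlines into side for check
p=[0.534,-0.002,np.radians(9.17)]
for l in [(-75,205,0),(75,205,0),(75,-205,0),(-75,-205,0),(-45.5,210,86),(45.5,210,86),(-49,-203,55),(49,-203,56),(-109,75,70),(-73,75,70)]:
    q=proj(VK,VW,w(p,l))[0]; cv2.circle(b,tuple(int(v) for v in q),2,(0,0,255),-1)
cv2.imwrite("pics/s5.png",cv2.resize(b[120:420,220:450],None,fx=2,fy=2,interpolation=cv2.INTER_CUBIC))
```

```text
(no output)
```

View pics/s4.png

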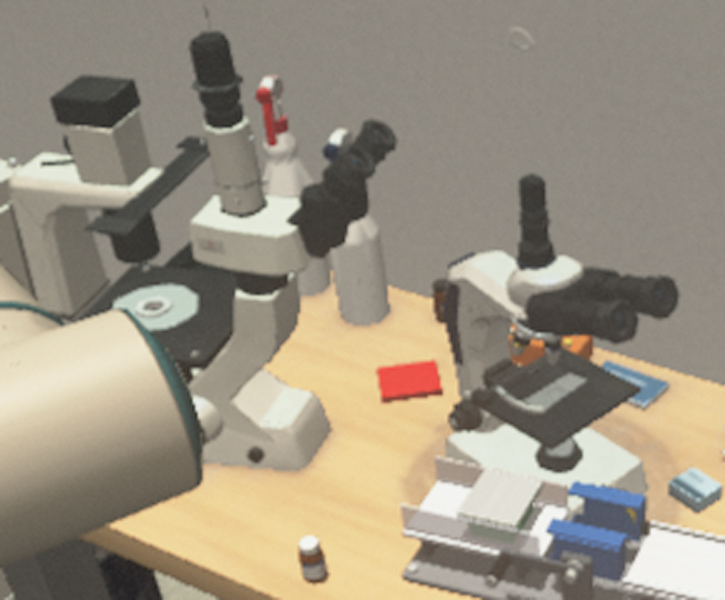

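View pics/s5.png

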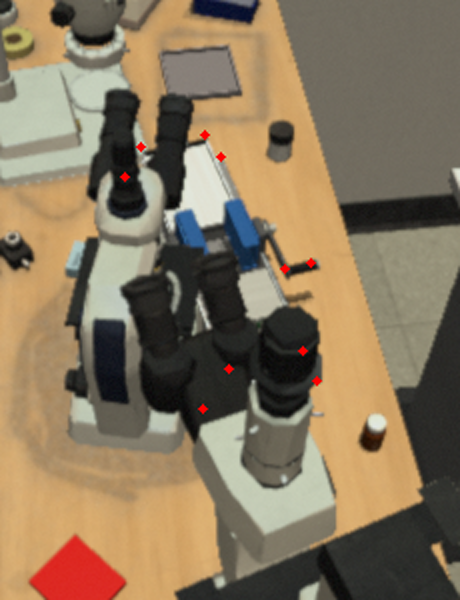

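Run:
```python
from h import *
def tri(a,b):
    P=[]
    for K,W in((SK,SW),(VK,VW)): P.append(np.array([[K[0],0,K[2]],[0,K[1],K[3]],[0,0,1]])@W[:3])
    X=cv2.triangulatePoints(P[0],P[1],np.array(a,float),np.array(b,float)).ravel();X=X[:3]/X[3]
    return X.round(3),(proj(SK,SW,X)-a).round(1)
for n,a,b in [("m1near",(330,168),(307,172)),("m1far",(346,158),(280,170)),("m1top",(293,112),(282,190)),("m1stage corner near",(301,217),(303,262)),("m2eye",(232,94),(329,251)),("m2eyeB",(232,94),(294,265)),("m2top",(165,56),(365,282))]: print(n,*tri(a,b))
```

```text
m1near [ 0.587 -0.009  0.307] [[-1.   0.8]]
m1far [ 0.646 -0.023  0.307] [[-1.   0.9]]
m1top [0.65  0.134 0.397] [[-1.3  1.1]]
m1stage corner near [0.607 0.094 0.105] [[-0.  0.]]
m2eye [0.598 0.299 0.425] [[-6.4  3.6]]
m2eyeB [0.646 0.323 0.408] [[-1.6  1. ]]
m2top [0.559 0.448 0.52 ] [[-1.2  0.6]]
```

```bash
cat >> h.py <<'E'
from scipy.spatial.transform import Rotation as Rn
P=[0.534,-0.002,np.radians(9.17)]
import os,json
if os.path.exists('P.json'): P=json.load(open('P.json'))
def Rst():
    c,s=np.cos(P[2]),np.sin(P[2]); return np.array([[c,-s,0],[s,c,0],[0,0,1.]])
def Rt(t,yaw=0):
    t=np.radians(t);y=np.radians(yaw)
    X=np.array([0,1,0.]);Z=np.array([np.sin(t),0,-np.cos(t)]);Y=np.cross(Z,X)
    return Rst()@Rn.from_rotvec([0,0,y]).as_matrix()@np.c_[X,Y,Z]
def tipst(st,L=173):
    tip=st['tcp_pos']+st['ee_rot'][:,2]*L/1000
    return Rst().T@(tip-np.array([P[0],P[1],0]))*1000
def plan(target,tilt,n,L=173,yaw=0,st=None,q=True):
    from bench import robot
    st=st or robot.state()
    R=Rt(tilt,yaw); tip=Rst()@(np.array(target)/1000)+np.array([P[0],P[1],0]); tcp=tip-R[:,2]*L/1000
    R0=st['ee_rot'];p0=st['tcp_pos']
    rv=Rn.from_matrix(R0.T@R).as_rotvec()/n; d=(tcp-p0)/n
    print('tip now',tipst(st,L).round(1),'force',st['force'].round(1),'clk',round(st['clock'],2),'grip',round(st['grip_width'],2))
    for k in range(n):
        Rk=R0@Rn.from_rotvec(rv*k).as_matrix(); print('t',(Rk.T@d*100).round(2),'a',np.degrees(rv).round(2))
def plan_tcp(*a): pass
E
python3 -c "
from h import *
plan([0,185,190],15,10)"
```

```text
tip now [-264.   541.2  231.1] force [ 0.5 -0.   0.3] clk 0.15 grip 1.0
t [-1.99  3.68  0.47] a [-1.47  0.4  -2.99]
t [-2.18  3.56  0.55] a [-1.47  0.4  -2.99]
t [-2.37  3.43  0.62] a [-1.47  0.4  -2.99]
t [-2.54  3.28  0.69] a [-1.47  0.4  -2.99]
t [-2.72  3.13  0.76] a [-1.47  0.4  -2.99]
t [-2.88  2.96  0.81] a [-1.47  0.4  -2.99]
t [-3.04  2.78  0.87] a [-1.47  0.4  -2.99]
t [-3.18  2.6   0.91] a [-1.47  0.4  -2.99]
t [-3.32  2.4   0.96] a [-1.47  0.4  -2.99]
t [-3.45  2.2   0.99] a [-1.47  0.4  -2.99]
```

Run:
```python
import cv2
a=cv2.imread("pics/side0.png")
cv2.imwrite("pics/s6.png",cv2.resize(a[0:480,440:640],None,fx=1.25,fy=1.25))
```

```text
(no output)
```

View pics/s6.png

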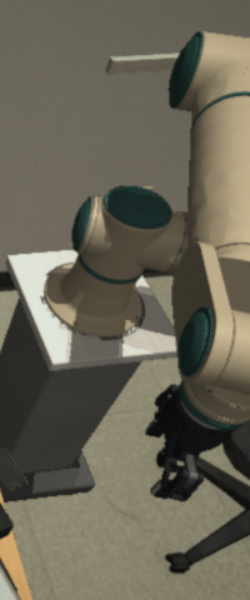

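Call:
move_arm(
  rows=[
    {"gripper":0,"tx":-2.0,"ty":3.7,"tz":0.45,"ax":-1.5,"ay":0.4,"az":-3},
    {"gripper":0,"tx":-2.2,"ty":3.55,"tz":0.55,"ax":-1.5,"ay":0.4,"az":-3},
    {"gripper":0,"tx":-2.4,"ty":3.4,"tz":0.6,"ax":-1.5,"ay":0.4,"az":-3},
    {"gripper":0,"tx":-2.5,"ty":3.3,"tz":0.7,"ax":-1.5,"ay":0.4,"az":-3},
    {"gripper":0,"tx":-2.7,"ty":3.1,"tz":0.75,"ax":-1.5,"ay":0.4,"az":-3},
  ],
)

```text
clock: 0.65
tcp_pos: [0.3256, 0.3302, 0.379]
ee_rot: [[0.083, 0.987, 0.137], [0.996, -0.084, 0.002], [0.014, 0.136, -0.991]]
force: [0.2, 0.3, 0.2]
grip_width: 0.141
```

Call:
move_arm(
  rows=[
    {"gripper":0,"tx":-2.9,"ty":2.95,"tz":0.8,"ax":-1.5,"ay":0.4,"az":-3},
    {"gripper":0,"tx":-3.0,"ty":2.8,"tz":0.85,"ax":-1.5,"ay":0.4,"az":-3},
    {"gripper":0,"tx":-3.2,"ty":2.6,"tz":0.9,"ax":-1.5,"ay":0.4,"az":-3},
    {"gripper":0,"tx":-3.3,"ty":2.4,"tz":0.95,"ax":-1.5,"ay":0.4,"az":-3},
    {"gripper":0,"tx":-3.4,"ty":2.2,"tz":1.0,"ax":-1.5,"ay":0.4,"az":-3},
  ],
)

```text
clock: 1.15
tcp_pos: [0.47, 0.1681, 0.3562]
ee_rot: [[-0.191, 0.944, 0.268], [0.982, 0.186, 0.044], [-0.008, 0.271, -0.963]]
force: [0.3, 0.4, 0.9]
grip_width: 0.003
```

```bash
cat > look.py <<'E'
import sys,cv2,json
from bench import imaging
n,tag=sys.argv[1],sys.argv[2]
d=imaging.get_image(n)
cv2.imwrite(f"pics/{tag}.png",d["color"][:,:,::-1])
json.dump(dict(K=[d[k] for k in("fx","fy","cx","cy")],W=[list(map(float,r)) for r in d["world_to_cam"]]),open(f"pics/{tag}.json","w"))
E
python3 look.py wrist w1; python3 -c "
from h import *
plan([0,185,190],15,4)"
```

```text
tip now [ 13.1 173.4 188.7] force [ 0.8 -4.5 -0.7] clk 1.2 grip -0.0
t [ 0.29 -0.24 -0.12] a [0.2  0.04 0.47]
t [ 0.28 -0.24 -0.12] a [0.2  0.04 0.47]
t [ 0.28 -0.24 -0.12] a [0.2  0.04 0.47]
t [ 0.28 -0.24 -0.12] a [0.2  0.04 0.47]
```

View pics/w1.png

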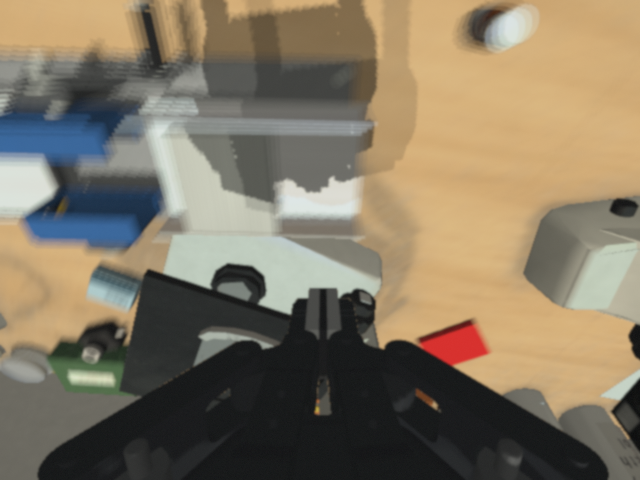

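Call:
move_arm(
  rows=[
    {"gripper":0,"tx":0.4,"ty":-0.3,"tz":-0.15,"ax":0.3,"az":0.6},
    {"gripper":0,"tx":0.4,"ty":-0.3,"tz":-0.15,"ax":0.3,"az":0.6},
    {"gripper":0,"tx":0.4,"ty":-0.3,"tz":-0.15,"ax":0.2,"az":0.6},
    {"gripper":0},
    {"gripper":0},
  ],
)

```text
validation failed for argument at $.ro...
```

```bash
python3 look.py wrist w2; python3 -c "
from h import *
plan([0,185,190],15,2)"
```

```text
tip now [ 11.3 175.8 188.7] force [-0.7  0.4 -0.3] clk 1.25 grip -0.0
t [ 0.46 -0.42 -0.22] a [0.31 0.06 0.79]
t [ 0.45 -0.43 -0.21] a [0.31 0.06 0.79]
```

View pics/w2.png

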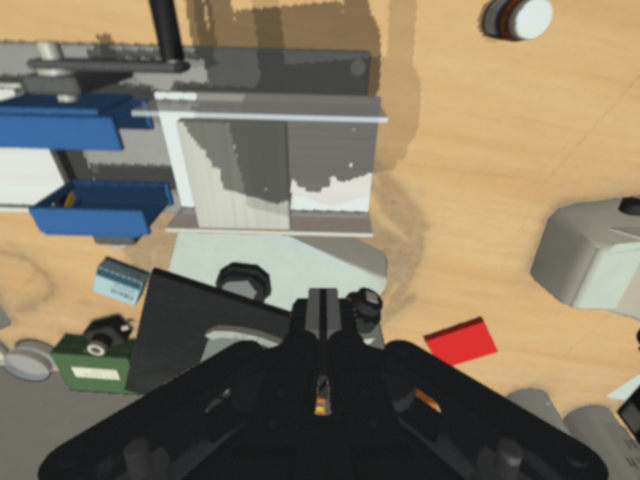

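```bash
python3 - <<'E'
import cv2
a=cv2.imread("pics/w2.png")
cv2.imwrite("pics/w2a.png",cv2.resize(a[30:250,130:400],None,fx=2.9,fy=2.7,interpolation=cv2.INTER_CUBIC))
E
python3 -c "
import json
from h import *
d=json.load(open('pics/w2.json'));K=d['K'];W=np.array(d['W'])
for l in [(-75,205,0),(75,205,0),(-45.5,210,86),(-42.5,210,86),(45.5,210,86),(-45.5,48,86),(-42.5,48,86),(45.5,48,86),(-109,75,70),(-73,75,70),(-42.5,210,51),(-40,142,89),(-40,72,89),(40,142,89)]: print(l,proj(K,W,w(P,l))[0].round(1))
"
```

```text
(-75, 205, 0) [368.6  54.8]
(75, 205, 0) [353.1 216.5]
(-45.5, 210, 86) [385.1 122.9]
(-42.5, 210, 86) [384.5 127.6]
(45.5, 210, 86) [369.4 240.3]
(-45.5, 48, 86) [129.3 113.8]
(-42.5, 48, 86) [130.6 118.6]
(45.5, 48, 86) [163.4 233.6]
(-109, 75, 70) [158.  -8.]
(-73, 75, 70) [172.2  63.3]
(-42.5, 210, 51) [377.7 113.6]
(-40, 142, 89) [277.9 129.2]
(-40, 72, 89) [167.5 125.3]
(40, 142, 89) [282.5 233.8]
```

View pics/w2a.png

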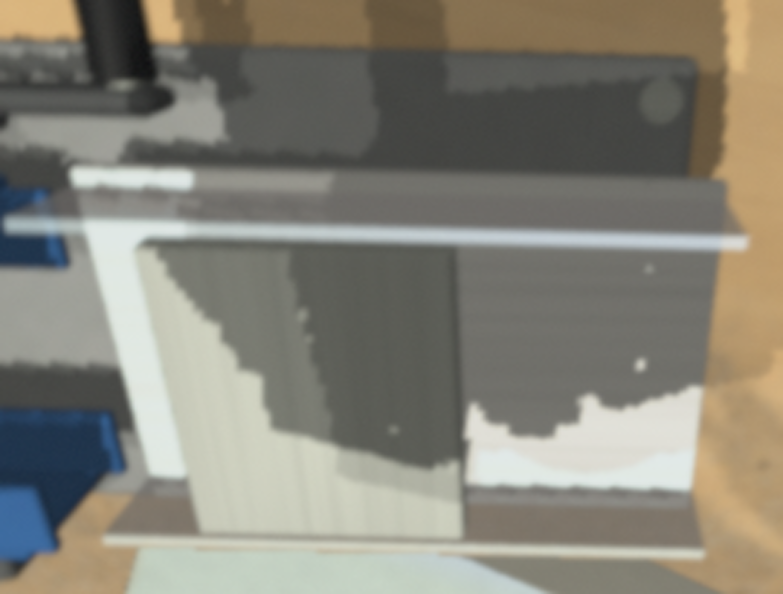

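Run:
```python
from h import *
d=json.load(open('pics/w2.json'));K=d['K'];W=np.array(d['W'])
o=lambda l:np.array(l)/[2.9,2.7]+[130,30]
loc=np.array([[-45.5,210,86],[-42.5,210,86],[45.5,210,86],[-45.5,48,86],[45.5,48,86]],float)
px=o([(748,234),(747,249),(705,557),(5,217),(104,546)])
# scene obs too
so=lambda l,ox,oy,s:np.array(l)/s+[ox,oy]
l1=np.array([[-75,205,0],[-49,-203,55],[49,-203,56],[-45.5,210,86],[45.5,210,86],[-109,75,70]],float)
p1=so([(28,260),(690,332),(737,210),(27,122),(90,37),(190,262)],235,215,4.6)
for obs in ([(K,W,loc,px)],[(K,W,loc,px),(SK,SW,l1,p1)]):
    p,r=fit(obs,P); print(p[:2],np.degrees(p[2]));print(r.round(1).tolist())
    for c in [(137,243),(457,248),(463,538),(200,533)]:
        X=ray(K,W,o([c])[0],0.089); c_,s_=np.cos(p[2]),np.sin(p[2]);dd=X[:2]-p[:2];print("carr",(1000*np.array([c_*dd[0]+s_*dd[1],-s_*dd[0]+c_*dd[1]])).round(1))
```

```text
[ 5.32339232e-01 -2.13812021e-04] 9.80381242351867
[[0.4, 0.3], [0.1, -0.4], [-0.0, 0.3], [-0.9, 0.4], [0.2, -0.5]]
carr [-41.3  77.4]
carr [-41.8 146.7]
carr [ 38.6 145.2]
carr [38.8 75.9]
[ 5.32151614e-01 -3.42870644e-04] 9.70097541479292
[[0.3, 0.6], [0.1, -0.1], [-0.3, 0.5], [-1.0, 0.2], [-0.0, -0.7], [-1.3, 1.0], [0.7, -1.9], [-0.6, -0.3], [-1.6, 0.7], [-1.1, -0.4], [-0.4, 0.7]]
carr [-41.3  77.4]
carr [-41.9 146.7]
carr [ 38.5 145.4]
carr [38.9 76.1]
```

```bash
python3 -c "
import json,math
json.dump([0.5322,-0.0003,math.radians(9.73)],open('P.json','w'))"
python3 -c "
from h import *
plan([4,182,100],15,5)"
```

```text
tip now [ 14.5 173.7 188.7] force [-0.7  0.4 -0.3] clk 1.25 grip -0.0
t [ 0.17 -0.64  1.65] a [0.12 0.05 0.21]
t [ 0.17 -0.64  1.65] a [0.12 0.05 0.21]
t [ 0.16 -0.63  1.65] a [0.12 0.05 0.21]
t [ 0.16 -0.63  1.66] a [0.12 0.05 0.21]
t [ 0.15 -0.63  1.66] a [0.12 0.05 0.21]
```

Call:
move_arm(
  rows=[
    {"gripper":0,"tx":0.2,"ty":-0.7,"tz":1.7,"ax":0.15,"ay":0.05,"az":0.25},
    {"gripper":0,"tx":0.2,"ty":-0.7,"tz":1.7,"ax":0.15,"ay":0.05,"az":0.25},
    {"gripper":0,"tx":0.2,"ty":-0.6,"tz":1.7,"ax":0.15,"ay":0.05,"az":0.25},
    {"gripper":0,"tx":0.2,"ty":-0.6,"tz":1.7,"ax":0.15,"ay":0.05,"az":0.25},
    {"gripper":0,"tx":0.1,"ty":-0.5,"tz":1.5,"ax":0,"ay":0,"az":0},
  ],
)

```text
clock: 1.75
tcp_pos: [0.4617, 0.1733, 0.2657]
ee_rot: [[-0.164, 0.952, 0.257], [0.986, 0.158, 0.044], [0.001, 0.261, -0.965]]
force: [0.8, -0.2, -0.1]
grip_width: 0.002
```

```bash
python3 look.py wrist w3; python3 look.py scene w3s; python3 -c "
from h import *
plan([4,182,62],15,5)"
python3 - <<'E'
import cv2
a=cv2.imread("pics/w3s.png")
cv2.imwrite("pics/w3s.png",cv2.resize(a[80:310,200:420],None,fx=2.6,fy=2.6,interpolation=cv2.INTER_CUBIC))
E
```

```text
tip now [  3.7 182.7  96.9] force [-0.6 -1.  -0.3] clk 1.85 grip -0.0
t [-0.02 -0.18  0.68] a [-0.03  0.01 -0.05]
t [-0.02 -0.18  0.68] a [-0.03  0.01 -0.05]
t [-0.02 -0.18  0.68] a [-0.03  0.01 -0.05]
t [-0.02 -0.18  0.68] a [-0.03  0.01 -0.05]
t [-0.02 -0.18  0.68] a [-0.03  0.01 -0.05]
```

View pics/w3.png

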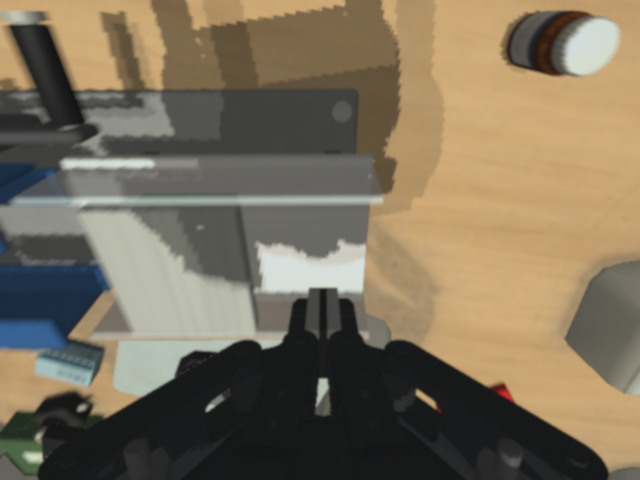

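View pics/w3s.png

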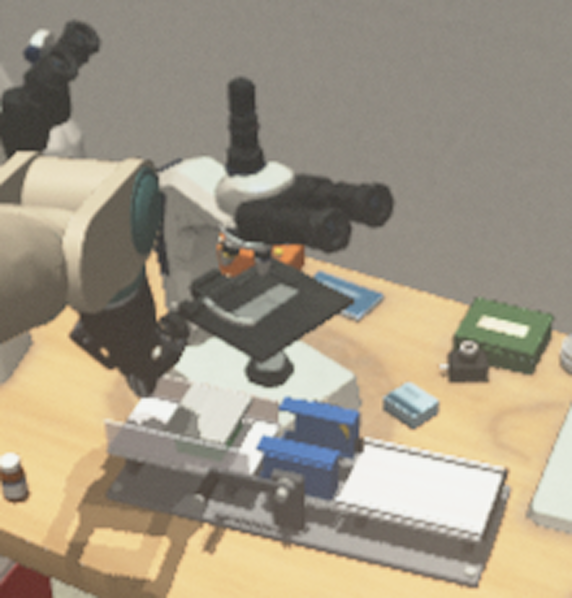

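Call:
move_arm(
  rows=[
    {"gripper":0,"tx":0,"ty":-0.2,"tz":0.7,"ax":0,"ay":0,"az":0},
    {"gripper":0,"tx":0,"ty":-0.2,"tz":0.7,"ax":0,"ay":0,"az":0},
    {"gripper":0,"tx":0,"ty":-0.2,"tz":0.7,"ax":0,"ay":0,"az":0},
    {"gripper":0,"tx":0,"ty":-0.2,"tz":0.7,"ax":0,"ay":0,"az":0},
    {"gripper":0,"tx":-0.5,"ty":-0.1,"tz":0.5,"ax":0,"ay":0,"az":0},
  ],
)

```text
clock: 2.35
tcp_pos: [0.4624, 0.169, 0.2308]
ee_rot: [[-0.166, 0.952, 0.258], [0.986, 0.16, 0.044], [0.001, 0.261, -0.965]]
force: [-0.8, -0.2, -0.5]
grip_width: -0.003
```

Call:
move_arm(
  rows=[
    {"gripper":0,"tx":-1,"ty":0,"tz":0,"ax":0,"ay":0,"az":0},
    {"gripper":0,"tx":-1,"ty":0,"tz":0,"ax":0,"ay":0,"az":0},
    {"gripper":0,"tx":-1,"ty":0,"tz":0,"ax":0,"ay":0,"az":0},
    {"gripper":0,"tx":-1,"ty":0,"tz":0,"ax":0,"ay":0,"az":0},
    {"gripper":0,"tx":-1,"ty":0,"tz":0,"ax":0,"ay":0,"az":0},
  ],
)

```text
clock: 2.85
tcp_pos: [0.4713, 0.1155, 0.2305]
ee_rot: [[-0.166, 0.952, 0.257], [0.986, 0.16, 0.045], [0.001, 0.261, -0.965]]
force: [-0.3, 1.4, -0.4]
grip_width: -0.003
```

```bash
python3 look.py wrist w4;  python3 -c "
from h import *
plan([4,50,62],15,8)"
```

```text
tip now [  4.9 123.2  63.6] force [ 0.6 -1.5  0.6] clk 2.9 grip 0.0
t [-0.92 -0.01  0.02] a [ 0.02  0.   -0.03]
t [-0.92 -0.01  0.02] a [ 0.02  0.   -0.03]
t [-0.92 -0.01  0.02] a [ 0.02  0.   -0.03]
t [-0.92 -0.01  0.02] a [ 0.02  0.   -0.03]
t [-0.92 -0.01  0.02] a [ 0.02  0.   -0.03]
t [-0.92 -0.01  0.02] a [ 0.02  0.   -0.03]
t [-0.92 -0.01  0.02] a [ 0.02  0.   -0.03]
t [-0.92 -0.01  0.02] a [ 0.02  0.   -0.03]
```

View pics/w4.png

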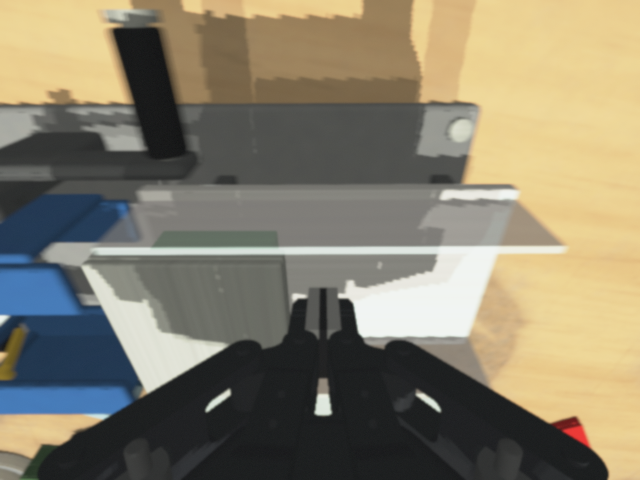

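Run:
```python
from h import *
d=json.load(open('pics/w4.json'));K=d['K'];W=np.array(d['W'])
for c in [(287,257),(90,257)]:
    X=ray(K,W,c,0.089); print(Rst().T@(X-[P[0],P[1],0])*1000)
```

```text
[-42.95795391 112.54027745  89.        ]
[-43.19489013  46.24524205  89.        ]
```

Call:
move_arm(
  rows=[
    {"gripper":0,"tx":-1,"ty":0,"tz":0,"ax":0,"ay":0,"az":0},
    {"gripper":0,"tx":-1,"ty":0,"tz":0,"ax":0,"ay":0,"az":0},
    {"gripper":0,"tx":-1,"ty":0,"tz":0,"ax":0,"ay":0,"az":0},
    {"gripper":0,"tx":-1,"ty":0,"tz":0,"ax":0,"ay":0,"az":0},
    {"gripper":0,"tx":0,"ty":0,"tz":0,"ax":0,"ay":0,"az":0},
  ],
)

```text
clock: 3.4
tcp_pos: [0.479, 0.0708, 0.2312]
ee_rot: [[-0.164, 0.952, 0.259], [0.986, 0.158, 0.044], [0.0, 0.263, -0.965]]
force: [0.1, 0.3, -0.3]
grip_width: -0.003
```

```bash
python3 look.py wrist w5;  python3 -c "
from h import *
plan([4,50,62],15,4)"
```

```text
tip now [ 5.  79.4 64.2] force [-0.6  0.5 -0.4] clk 3.45 grip -0.0
t [-0.74 -0.02  0.05] a [ 0.06  0.01 -0.07]
t [-0.74 -0.02  0.05] a [ 0.06  0.01 -0.07]
t [-0.74 -0.02  0.05] a [ 0.06  0.01 -0.07]
t [-0.74 -0.02  0.05] a [ 0.06  0.01 -0.07]
```

View pics/w5.png

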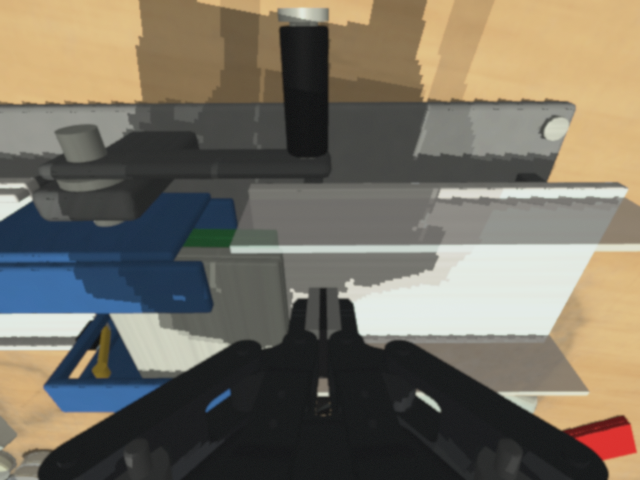

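Call:
move_arm(
  rows=[
    {"gripper":0,"tx":-0.8,"ty":0,"tz":0.1,"ax":0,"ay":0,"az":0},
    {"gripper":0,"tx":-0.7,"ty":0,"tz":0.1,"ax":0,"ay":0,"az":0},
    {"gripper":0,"tx":-0.7,"ty":0,"tz":0,"ax":0,"ay":0,"az":0},
    {"gripper":0,"tx":-0.5,"ty":0,"tz":0,"ax":0,"ay":0,"az":0},
    {"gripper":0,"tx":-0.3,"ty":0,"tz":0,"ax":0,"ay":0,"az":0},
  ],
)

```text
clock: 3.95
tcp_pos: [0.4846, 0.0402, 0.2286]
ee_rot: [[-0.166, 0.952, 0.258], [0.986, 0.16, 0.045], [0.002, 0.262, -0.965]]
force: [-0.6, 2.0, -0.4]
grip_width: -0.0
```

```bash
python3 look.py wrist w6;  python3 -c "
from h import *
plan([4,43,62],15,4)"
```

```text
tip now [ 5.1 47.8 61.6] force [-0.1 -1.4 -0. ] clk 4.0 grip 0.0
t [-0.12 -0.01 -0.02] a [ 0.04 -0.   -0.05]
t [-0.12 -0.01 -0.02] a [ 0.04 -0.   -0.05]
t [-0.12 -0.01 -0.02] a [ 0.04 -0.   -0.05]
t [-0.12 -0.01 -0.02] a [ 0.04 -0.   -0.05]
```

View pics/w6.png

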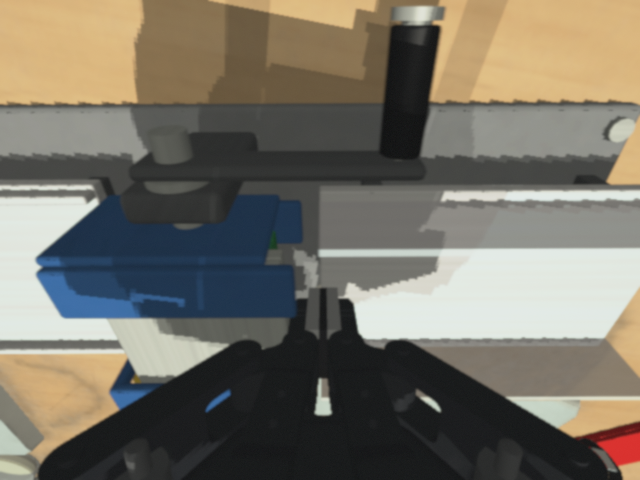

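Close to home; push a few mm at a time until the force rises.

Call:
move_arm(
  rows=[
    {"gripper":0,"tx":-0.3,"ty":0,"tz":0,"ax":0,"ay":0,"az":0},
    {"gripper":0,"tx":-0.2,"ty":0,"tz":0,"ax":0,"ay":0,"az":0},
    {"gripper":0,"tx":-0.2,"ty":0,"tz":0,"ax":0,"ay":0,"az":0},
    {"gripper":0,"tx":0,"ty":0,"tz":0,"ax":0,"ay":0,"az":0},
    {"gripper":0,"tx":0,"ty":0,"tz":0,"ax":0,"ay":0,"az":0},
  ],
)

```text
clock: 4.5
tcp_pos: [0.4862, 0.0358, 0.2297]
ee_rot: [[-0.169, 0.951, 0.26], [0.986, 0.16, 0.054], [0.01, 0.265, -0.964]]
force: [-0.1, -0.3, -0.2]
grip_width: 0.002
```

```bash
python3 look.py side w7s; python3 look.py scene w7c;python3 -c "
from h import *
plan([4,43,62],15,4)
a=cv2.imread('pics/w7s.png')
cv2.imwrite('pics/w7s.png',cv2.resize(a[180:320,260:400],None,fx=4,fy=4,interpolation=cv2.INTER_CUBIC))
a=cv2.imread('pics/w7c.png')
cv2.imwrite('pics/w7c.png',cv2.resize(a[200:310,230:400],None,fx=4.5,fy=4.5,interpolation=cv2.INTER_CUBIC))
"
```

```text
tip now [ 6.7 44.9 62.9] force [-0.2  1.9  0.1] clk 4.6 grip 0.0
t [-0.01 -0.04  0.  ] a [ 0.1  -0.13 -0.04]
t [-0.01 -0.04  0.  ] a [ 0.1  -0.13 -0.04]
t [-0.01 -0.04  0.01] a [ 0.1  -0.13 -0.04]
t [-0.01 -0.04  0.01] a [ 0.1  -0.13 -0.04]
```

View pics/w7s.png

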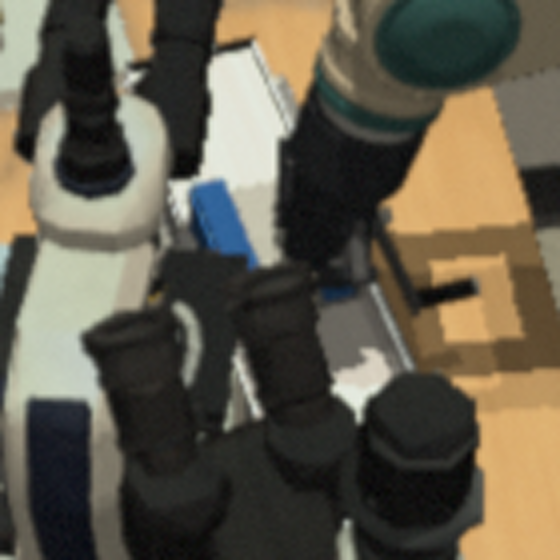

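View pics/w7c.png

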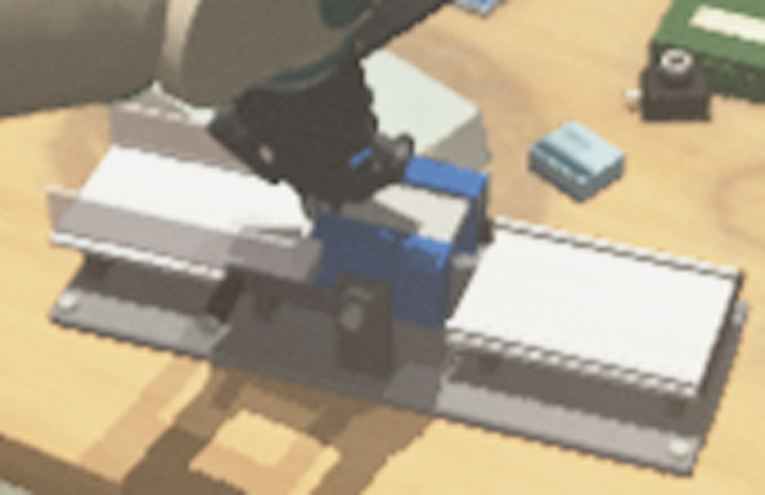

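Call:
move_arm(
  rows=[
    {"gripper":0,"tx":-0.3,"ty":0,"tz":0,"ax":0,"ay":0,"az":0},
    {"gripper":0,"tx":-0.4,"ty":0,"tz":0,"ax":0,"ay":0,"az":0},
    {"gripper":0,"tx":-0.4,"ty":0,"tz":0,"ax":0,"ay":0,"az":0},
    {"gripper":0,"tx":-0.4,"ty":0,"tz":0,"ax":0,"ay":0,"az":0},
    {"gripper":0,"tx":-0.4,"ty":0,"tz":0,"ax":0,"ay":0,"az":0},
  ],
)

```text
clock: 5.1
tcp_pos: [0.4877, 0.0288, 0.2313]
ee_rot: [[-0.179, 0.951, 0.252], [0.983, 0.16, 0.092], [0.047, 0.264, -0.963]]
force: [-7.4, 21.0, 7.4]
grip_width: -0.002
```

```bash
python3 look.py wrist w8; python3 -c "
from h import *
plan([4,75,62],15,4)"
```

```text
tip now [ 6.8 44.5 64.7] force [-8.  22.2  8. ] clk 5.15 grip 0.0
t [ 0.97 -0.06  0.09] a [ 0.08 -0.69 -0.04]
t [ 0.97 -0.06  0.08] a [ 0.08 -0.69 -0.04]
t [ 0.97 -0.06  0.07] a [ 0.08 -0.69 -0.04]
t [ 0.97 -0.06  0.05] a [ 0.08 -0.69 -0.04]
```

View pics/w8.png

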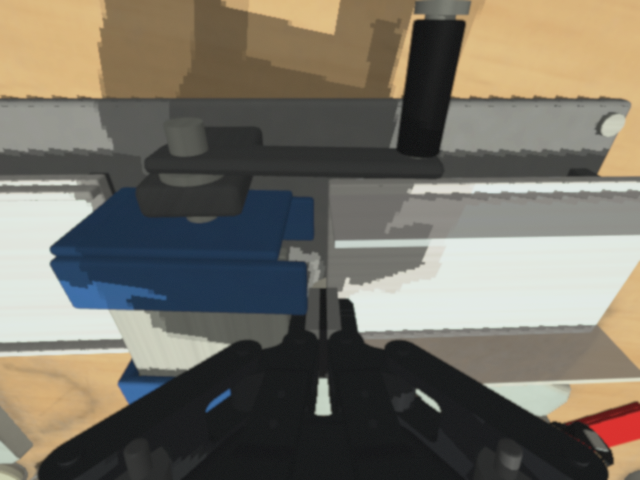

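Call:
move_arm(
  rows=[
    {"gripper":0,"tx":1.0,"ty":0,"tz":0,"ax":0,"ay":-0.9,"az":0},
    {"gripper":0,"tx":1.2,"ty":0,"tz":0,"ax":0,"ay":-0.9,"az":0},
    {"gripper":0,"tx":1.2,"ty":0,"tz":0,"ax":0,"ay":-0.9,"az":0},
    {"gripper":0,"tx":0.5,"ty":1.0,"tz":-3.5,"ax":0,"ay":0,"az":0},
    {"gripper":0,"tx":0,"ty":1.0,"tz":-3.5,"ax":0,"ay":0,"az":0},
  ],
)

```text
clock: 5.65
tcp_pos: [0.4803, 0.0682, 0.3017]
ee_rot: [[-0.166, 0.954, 0.25], [0.986, 0.161, 0.042], [0.0, 0.254, -0.967]]
force: [0.7, -0.0, -0.3]
grip_width: 0.001
```

```bash
python3 look.py wrist w9; python3 -c "
from h import *
plan([-90,75,130],15,4)"
```

```text
tip now [  7.2  75.7 141.6] force [1.1 0.5 4.3] clk 5.7 grip -0.0
t [-0.03 -2.4  -0.36] a [ 0.07  0.02 -0.04]
t [-0.03 -2.4  -0.36] a [ 0.07  0.02 -0.04]
t [-0.03 -2.4  -0.35] a [ 0.07  0.02 -0.04]
t [-0.03 -2.4  -0.35] a [ 0.07  0.02 -0.04]
```

View pics/w9.png

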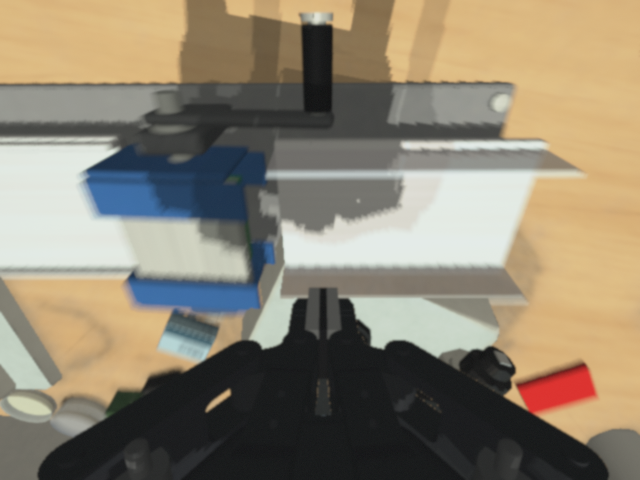

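Call:
move_arm(
  rows=[
    {"gripper":0.5,"tx":0,"ty":-2.6,"tz":-0.4,"ax":0,"ay":0,"az":0},
    {"gripper":0.5,"tx":0,"ty":-2.6,"tz":-0.4,"ax":0,"ay":0,"az":0},
    {"gripper":0.5,"tx":0,"ty":-2.5,"tz":-0.4,"ax":0,"ay":0,"az":0},
    {"gripper":0.5,"tx":0,"ty":-2.0,"tz":-0.3,"ax":0,"ay":0,"az":0},
    {"gripper":0.5,"tx":0,"ty":0,"tz":0,"ax":0,"ay":0,"az":0},
  ],
)

```text
clock: 6.2
tcp_pos: [0.3835, 0.0502, 0.2995]
ee_rot: [[-0.165, 0.949, 0.268], [0.986, 0.16, 0.04], [-0.005, 0.271, -0.962]]
force: [0.8, -0.1, -0.6]
grip_width: 0.499
```

```bash
python3 look.py wrist w10; python3 -c "
from h import *
plan([-90,75,56],15,5)"
```

```text
tip now [-90.1  73.8 133.5] force [0.9 0.8 0.3] clk 6.25 grip 0.5
t [ 0.01 -0.37  1.49] a [ 0.16  0.07 -0.03]
t [ 0.01 -0.37  1.49] a [ 0.16  0.07 -0.03]
t [ 0.01 -0.36  1.49] a [ 0.16  0.07 -0.03]
t [ 0.01 -0.36  1.5 ] a [ 0.16  0.07 -0.03]
t [ 0.   -0.35  1.5 ] a [ 0.16  0.07 -0.03]
```

View pics/w10.png

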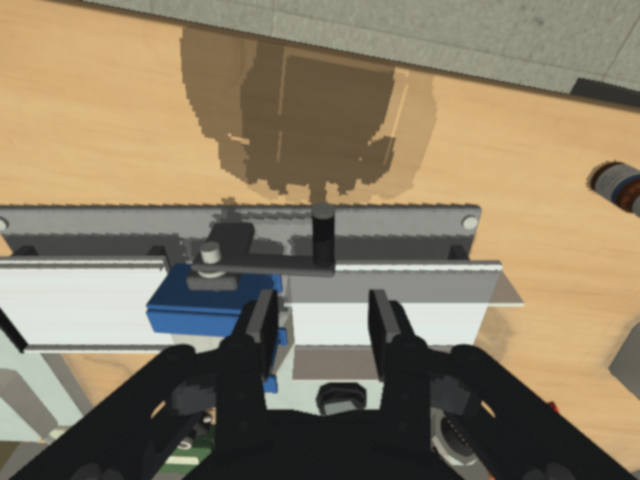

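Run:
```python
from h import *
d=json.load(open('pics/w10.json'));K=d['K'];W=np.array(d['W'])
for c in [(322,207),(323,262)]:
    X=ray(K,W,c,0.074); print(Rst().T@(X-[P[0],P[1],0])*1000)
```

```text
[-111.69527751   73.22298086   74.        ]
[-70.31700289  73.67133566  74.        ]
```

Call:
move_arm(
  rows=[
    {"gripper":0.5,"tx":0,"ty":-0.4,"tz":1.6,"ax":0.2,"ay":0,"az":0},
    {"gripper":0.5,"tx":0,"ty":-0.4,"tz":1.6,"ax":0.2,"ay":0,"az":0},
    {"gripper":0.5,"tx":0,"ty":-0.4,"tz":1.5,"ax":0.2,"ay":0,"az":0},
    {"gripper":0.5,"tx":0,"ty":-0.3,"tz":1.2,"ax":0,"ay":0,"az":0},
    {"gripper":0.5,"tx":0,"ty":0,"tz":0,"ax":0,"ay":0,"az":0},
  ],
)

```text
clock: 6.75
tcp_pos: [0.3897, 0.0496, 0.2392]
ee_rot: [[-0.163, 0.95, 0.266], [0.987, 0.159, 0.037], [-0.007, 0.269, -0.963]]
force: [-0.8, 0.6, -0.9]
grip_width: 0.501
```

```bash
python3 look.py wrist w11; python3 -c "
from h import *
plan([-90,75,56],15,2)"
```

```text
tip now [-85.1  71.8  73.6] force [ 0.2 -0.4  0.5] clk 6.8 grip 0.5
t [ 0.09 -0.38  0.78] a [ 0.33  0.25 -0.11]
t [ 0.09 -0.37  0.78] a [ 0.33  0.25 -0.11]
```

View pics/w11.png

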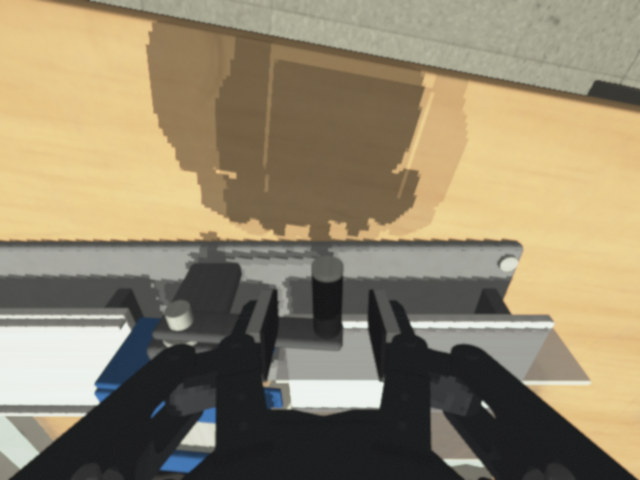

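Call:
move_arm(
  rows=[
    {"gripper":0.5,"tx":0.1,"ty":-0.4,"tz":0.9,"ax":0.3,"ay":0.2,"az":0},
    {"gripper":0.5,"tx":0.1,"ty":-0.4,"tz":0.8,"ax":0.3,"ay":0.2,"az":0},
    {"gripper":0.5,"tx":0,"ty":-0.1,"tz":0.2,"ax":0,"ay":0,"az":0},
    {"gripper":0.5,"tx":0,"ty":0,"tz":0,"ax":0,"ay":0,"az":0},
    {"gripper":0.15,"tx":0,"ty":0,"tz":0,"ax":0,"ay":0,"az":0},
  ],
)

```text
clock: 7.3
tcp_pos: [0.3871, 0.0511, 0.2198]
ee_rot: [[-0.165, 0.952, 0.259], [0.986, 0.159, 0.043], [-0.001, 0.262, -0.965]]
force: [-0.2, -0.2, -0.1]
grip_width: 0.344
```

```bash
python3 look.py wrist w12; python3 -c "
from h import *
plan([-90,75,56],15,2)"
```

```text
tip now [-88.9  74.8  53. ] force [-0.2 -0.4 -0.9] clk 7.35 grip 0.26
t [-0.01  0.02 -0.16] a [ 0.11  0.05 -0.11]
t [-0.01  0.02 -0.16] a [ 0.11  0.05 -0.11]
```

View pics/w12.png

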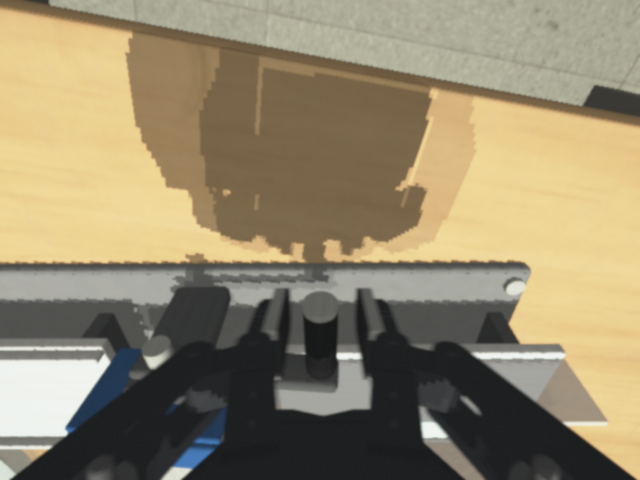

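Call:
move_arm(
  newtons=40,
  rows=[
    {"gripper":0,"tx":0,"ty":0,"tz":0,"ax":0,"ay":0,"az":0},
    {"gripper":0,"tx":0,"ty":0,"tz":0,"ax":0,"ay":0,"az":0},
    {"gripper":0,"tx":0,"ty":0,"tz":0,"ax":0,"ay":0,"az":0},
    {"gripper":0,"tx":0,"ty":0,"tz":0,"ax":0,"ay":0,"az":0},
    {"gripper":0,"tx":0,"ty":0,"tz":0,"ax":0,"ay":0,"az":0},
  ],
)

```text
clock: 7.85
tcp_pos: [0.3872, 0.0505, 0.2203]
ee_rot: [[-0.165, 0.951, 0.26], [0.986, 0.16, 0.04], [-0.003, 0.263, -0.965]]
force: [0.9, -1.1, -0.7]
grip_width: 0.147
```

```bash
cat > arc.py <<'E'
# next 5 rows along the arc: sleeve at known radius; current angle estimated from the grasp point
from h import *
from bench import robot
import sys
st=robot.state(); step=float(sys.argv[1]); 
OFF=json.load(open('off.json')) if os.path.exists('off.json') else None
t=tipst(st,155)
if OFF is None:
    OFF=(t-np.array([-91,75,70])).tolist(); json.dump(OFF,open('off.json','w'))
g=t-np.array(OFF)
a=np.degrees(np.arctan2(g[2]-70,g[1])); print('g',g.round(1),'a',a.round(1),'r',np.hypot(g[2]-70,g[1]).round(1),'F',st['force'].round(1),'grip',round(st['grip_width'],3),'clk',st['clock'])
R=Rst().T@st['ee_rot']
print('rot err deg',np.degrees(Rn.from_matrix(st['ee_rot'].T@Rt(15)).as_rotvec()).round(1))
prev=g
for k in range(1,6):
    b=np.radians(min(a+step*k,180)); n=np.array([-91,75*np.cos(b),70+75*np.sin(b)])
    print((R.T@(n-prev)/10).round(2)); prev=n
E
python3 arc.py 7
```

```text
g [-91.  75.  70.] a 0.0 r 75.0 F [ 0.9 -1.1 -0.7] grip 0.147 clk 7.85
rot err deg [ 0.2  0.2 -0.2]
[-0.06  0.24 -0.88]
[-0.17  0.24 -0.87]
[-0.28  0.23 -0.84]
[-0.38  0.22 -0.8 ]
[-0.48  0.21 -0.75]
```

Call:
move_arm(
  rows=[
    {"gripper":0,"tx":-0.06,"ty":0.24,"tz":-0.9,"ax":0,"ay":0,"az":0},
    {"gripper":0,"tx":-0.17,"ty":0.24,"tz":-0.9,"ax":0,"ay":0,"az":0},
    {"gripper":0,"tx":-0.28,"ty":0.23,"tz":-0.85,"ax":0,"ay":0,"az":0},
    {"gripper":0,"tx":-0.38,"ty":0.22,"tz":-0.8,"ax":0,"ay":0,"az":0},
    {"gripper":0,"tx":-0.48,"ty":0.21,"tz":-0.75,"ax":0,"ay":0,"az":0},
  ],
)

```text
clock: 8.35
tcp_pos: [0.3899, 0.0343, 0.264]
ee_rot: [[-0.163, 0.951, 0.262], [0.986, 0.161, 0.029], [-0.015, 0.263, -0.965]]
force: [10.3, -8.3, -11.8]
grip_width: 0.147
```

```bash
python3 arc.py 7
```

```text
g [-91.1  56.8 113.8] a 37.7 r 71.7 F [ 10.3  -8.3 -11.8] grip 0.147 clk 8.35
rot err deg [ 0.3  0.9 -0.1]
[-0.35  0.24 -0.85]
[-0.69  0.16 -0.58]
[-0.76  0.14 -0.49]
[-0.82  0.11 -0.4 ]
[-0.86  0.09 -0.3 ]
```

Call:
move_arm(
  rows=[
    {"gripper":0,"tx":-0.4,"ty":0.22,"tz":-0.8,"ax":0,"ay":0.3,"az":0},
    {"gripper":0,"tx":-0.69,"ty":0.16,"tz":-0.58,"ax":0,"ay":0.3,"az":0},
    {"gripper":0,"tx":-0.76,"ty":0.14,"tz":-0.5,"ax":0,"ay":0.3,"az":0},
    {"gripper":0,"tx":-0.82,"ty":0.11,"tz":-0.4,"ax":0,"ay":0,"az":0},
    {"gripper":0,"tx":-0.86,"ty":0.09,"tz":-0.3,"ax":0,"ay":0,"az":0},
  ],
)

```text
clock: 8.85
tcp_pos: [0.3964, -0.0044, 0.2876]
ee_rot: [[-0.164, 0.951, 0.261], [0.986, 0.161, 0.033], [-0.011, 0.263, -0.965]]
force: [7.6, 0.9, -10.5]
grip_width: 0.147
```

```bash
python3 arc.py 7
```

```text
g [-91.2  18.2 137.4] a 74.9 r 69.8 F [  7.6   0.9 -10.5] grip 0.147 clk 8.85
rot err deg [ 0.3  0.7 -0.1]
[-0.77  0.2  -0.65]
[-0.91  0.02 -0.06]
[-0.91 -0.01  0.05]
[-0.9  -0.04  0.15]
[-0.88 -0.07  0.26]
```

Call:
move_arm(
  rows=[
    {"gripper":0,"tx":-0.8,"ty":0.12,"tz":-0.4,"ax":0,"ay":0.3,"az":0},
    {"gripper":0,"tx":-0.91,"ty":0.05,"tz":-0.15,"ax":0,"ay":0.3,"az":0},
    {"gripper":0,"tx":-0.91,"ty":0,"tz":0,"ax":0,"ay":0.2,"az":0},
    {"gripper":0,"tx":-0.9,"ty":-0.04,"tz":0.15,"ax":0,"ay":0,"az":0},
    {"gripper":0,"tx":-0.88,"ty":-0.07,"tz":0.26,"ax":0,"ay":0,"az":0},
  ],
)

```text
clock: 9.35
tcp_pos: [0.4042, -0.0488, 0.2857]
ee_rot: [[-0.169, 0.951, 0.258], [0.986, 0.161, 0.051], [0.007, 0.263, -0.965]]
force: [-0.1, 1.6, -0.2]
grip_width: 0.148
```

```bash
python3 arc.py 7; python3 look.py wrist w13
```

```text
g [-91.1 -23.9 135.5] a 110.1 r 69.7 F [-0.1  1.6 -0.2] grip 0.148 clk 9.35
rot err deg [ 0.2 -0.4 -0.1]
[-1.02  0.04 -0.13]
[-0.79 -0.12  0.44]
[-0.73 -0.15  0.53]
[-0.66 -0.17  0.62]
[-0.57 -0.19  0.69]
```

View pics/w13.png

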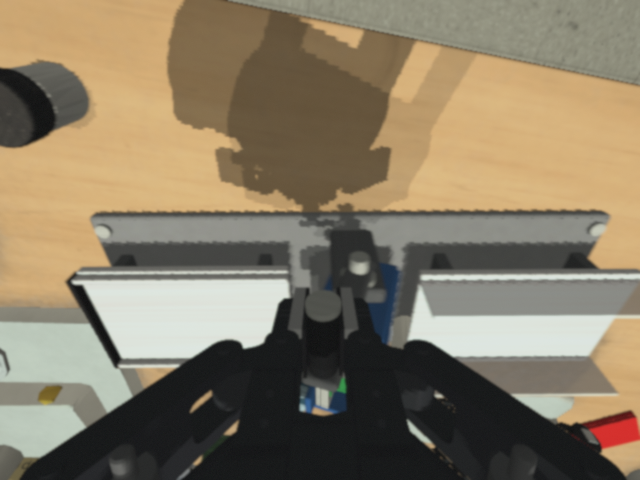

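```bash
python3 -c "
import json
o=json.load(open('off.json'));o[2]-=5;json.dump(o,open('off.json','w'))"; python3 arc.py 7.5
```

```text
g [-91.1 -24.9 140. ] a 109.6 r 74.3 F [ 0.3 -3.2  0.6] grip 0.15 clk 9.4
rot err deg [ 0.2 -0.4 -0.1]
[-0.93 -0.08  0.31]
[-0.85 -0.13  0.48]
[-0.77 -0.16  0.58]
[-0.69 -0.18  0.67]
[-0.59 -0.21  0.76]
```

Call:
move_arm(
  rows=[
    {"gripper":0,"tx":-0.93,"ty":-0.08,"tz":0.31,"ax":0,"ay":-0.2,"az":0},
    {"gripper":0,"tx":-0.85,"ty":-0.13,"tz":0.48,"ax":0,"ay":-0.2,"az":0},
    {"gripper":0,"tx":-0.77,"ty":-0.16,"tz":0.58,"ax":0,"ay":-0.2,"az":0},
    {"gripper":0,"tx":-0.69,"ty":-0.18,"tz":0.67,"ax":0,"ay":0,"az":0},
    {"gripper":0,"tx":-0.59,"ty":-0.21,"tz":0.76,"ax":0,"ay":0,"az":0},
  ],
)

```text
clock: 9.9
tcp_pos: [0.4109, -0.088, 0.253]
ee_rot: [[-0.168, 0.951, 0.258], [0.986, 0.162, 0.047], [0.003, 0.262, -0.965]]
force: [1.1, 7.8, -1.6]
grip_width: 0.147
```

```bash
python3 arc.py 7.5
```

```text
g [-91.1 -64.4 107.7] a 149.7 r 74.6 F [ 1.1  7.8 -1.6] grip 0.147 clk 9.9
rot err deg [ 0.2 -0.1 -0.1]
[-0.47 -0.22  0.83]
[-0.32 -0.24  0.89]
[-0.2  -0.25  0.93]
[-0.07 -0.26  0.94]
[-0.   -0.01  0.04]
```

Call:
move_arm(
  rows=[
    {"gripper":0,"tx":-0.47,"ty":-0.22,"tz":0.83,"ax":0,"ay":0,"az":0},
    {"gripper":0,"tx":-0.32,"ty":-0.24,"tz":0.89,"ax":0,"ay":0,"az":0},
    {"gripper":0,"tx":-0.2,"ty":-0.25,"tz":0.9,"ax":0,"ay":0,"az":0},
    {"gripper":0,"tx":-0.07,"ty":-0.25,"tz":0.9,"ax":0,"ay":0,"az":0},
    {"gripper":0,"tx":0,"ty":-0.12,"tz":0.4,"ax":0,"ay":0,"az":0},
  ],
)

```text
clock: 10.4
tcp_pos: [0.4134, -0.0992, 0.2133]
ee_rot: [[-0.17, 0.951, 0.258], [0.985, 0.162, 0.052], [0.007, 0.263, -0.965]]
force: [-41.0, 13.8, 56.9]
grip_width: 0.148
```

```bash
python3 arc.py 7.5
```

```text
g [-90.4 -75.2  68.1] a -178.5 r 75.2 F [-41.   13.8  56.9] grip 0.148 clk 10.4
rot err deg [ 0.3 -0.4 -0. ]
[ 0.1  -0.32  0.93]
[ 0.21 -0.25  0.92]
[ 0.33 -0.24  0.89]
[ 0.45 -0.23  0.84]
[ 0.56 -0.21  0.78]
```

Call:
move_arm(
  rows=[
    {"gripper":0,"tx":0,"ty":0.05,"tz":-0.2,"ax":0,"ay":0,"az":0},
    {"gripper":0.4,"tx":0,"ty":0,"tz":0,"ax":0,"ay":0,"az":0},
    {"gripper":0.4,"tx":0,"ty":0,"tz":0,"ax":0,"ay":0,"az":0},
    {"gripper":0.4,"tx":0,"ty":0,"tz":0,"ax":0,"ay":0,"az":0},
    {"gripper":0.4,"tx":0,"ty":0,"tz":0,"ax":0,"ay":0,"az":0},
  ],
)

```text
clock: 10.9
tcp_pos: [0.414, -0.1005, 0.2162]
ee_rot: [[-0.169, 0.95, 0.262], [0.986, 0.162, 0.049], [0.004, 0.266, -0.964]]
force: [-0.3, 0.4, 0.2]
grip_width: 0.399
```

Call:
move_arm(
  rows=[
    {"gripper":0.4,"tx":0,"ty":0.5,"tz":-2.0,"ax":0,"ay":0,"az":0},
    {"gripper":0.4,"tx":0,"ty":0.8,"tz":-3.0,"ax":0,"ay":0,"az":0},
    {"gripper":0.4,"tx":0,"ty":0.9,"tz":-3.5,"ax":0,"ay":0,"az":0},
    {"gripper":0.2,"tx":0,"ty":0.5,"tz":-2.0,"ax":0,"ay":0,"az":0},
    {"gripper":0,"tx":0,"ty":0,"tz":0,"ax":0,"ay":0,"az":0},
  ],
)

```text
clock: 11.4
tcp_pos: [0.4115, -0.102, 0.3259]
ee_rot: [[-0.168, 0.952, 0.257], [0.986, 0.161, 0.049], [0.005, 0.261, -0.965]]
force: [-0.5, 0.4, -0.3]
grip_width: 0.067
```

```bash
python3 look.py wrist w14; python3 look.py scene w14s; python3 -c "
from h import *
plan([4,90,150],15,8)
a=cv2.imread('pics/w14s.png')
cv2.imwrite('pics/w14s.png',cv2.resize(a[200:310,230:400],None,fx=4.5,fy=4.5,interpolation=cv2.INTER_CUBIC))"
```

```text
tip now [-92.1 -78.2 155.5] force [ 0.4  0.3 -0.5] clk 11.5 grip -0.0
t [2.12 1.13 0.39] a [-0.01 -0.05 -0.02]
t [2.12 1.13 0.39] a [-0.01 -0.05 -0.02]
t [2.12 1.13 0.39] a [-0.01 -0.05 -0.02]
t [2.12 1.13 0.39] a [-0.01 -0.05 -0.02]
t [2.12 1.13 0.38] a [-0.01 -0.05 -0.02]
t [2.12 1.14 0.38] a [-0.01 -0.05 -0.02]
t [2.12 1.14 0.38] a [-0.01 -0.05 -0.02]
t [2.12 1.14 0.38] a [-0.01 -0.05 -0.02]
```

View pics/w14.png

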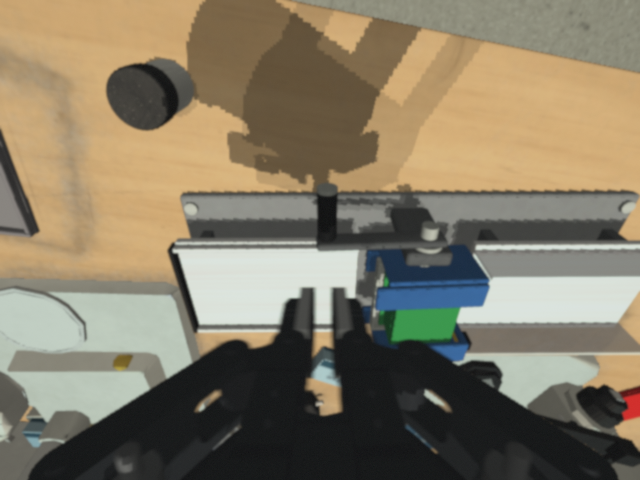

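View pics/w14s.png

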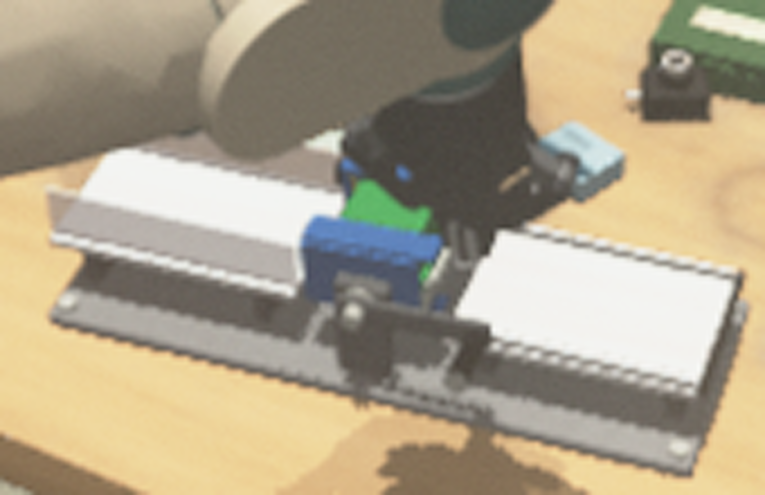

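Call:
move_arm(
  rows=[
    {"gripper":0,"tx":3.6,"ty":0,"tz":0,"ax":0,"ay":0,"az":0},
    {"gripper":0,"tx":3.6,"ty":0,"tz":0,"ax":0,"ay":0,"az":0},
    {"gripper":0,"tx":3.6,"ty":1,"tz":0.3,"ax":0,"ay":0,"az":0},
    {"gripper":0,"tx":3.6,"ty":2,"tz":0.6,"ax":0,"ay":0,"az":0},
    {"gripper":0,"tx":3,"ty":2.6,"tz":0.7,"ax":0,"ay":0,"az":0},
  ],
)

```text
clock: 12.0
tcp_pos: [0.4376, 0.0818, 0.3128]
ee_rot: [[-0.159, 0.958, 0.239], [0.987, 0.152, 0.048], [0.01, 0.244, -0.97]]
force: [0.4, -0.0, 0.8]
grip_width: 0.0
```

```bash
python3 -c "
from h import *
plan([4,88,100],15,5)"
```

```text
tip now [-37.1  98.1 145. ] force [ 0.4 -0.   0.8] clk 12.0 grip 0.0
t [-0.18  0.53  1.07] a [-0.17 -0.08 -0.14]
t [-0.18  0.52  1.08] a [-0.17 -0.08 -0.14]
t [-0.18  0.52  1.08] a [-0.17 -0.08 -0.14]
t [-0.18  0.52  1.08] a [-0.17 -0.08 -0.14]
t [-0.18  0.51  1.08] a [-0.17 -0.08 -0.14]
```

Call:
move_arm(
  rows=[
    {"gripper":0,"tx":-0.2,"ty":1.5,"tz":0.5,"ax":-0.2,"ay":0,"az":-0.1},
    {"gripper":0,"tx":-0.2,"ty":1.5,"tz":0.8,"ax":-0.2,"ay":0,"az":-0.1},
    {"gripper":0,"tx":-0.2,"ty":0.5,"tz":1.2,"ax":-0.2,"ay":0,"az":-0.1},
    {"gripper":0,"tx":-0.2,"ty":-0.3,"tz":1.4,"ax":0,"ay":0,"az":0},
    {"gripper":0,"tx":0,"ty":-0.3,"tz":1.2,"ax":0,"ay":0,"az":0},
  ],
)

```text
clock: 12.5
tcp_pos: [0.48, 0.0861, 0.2589]
ee_rot: [[-0.173, 0.956, 0.236], [0.985, 0.166, 0.051], [0.01, 0.242, -0.97]]
force: [0.4, 0.2, 0.4]
grip_width: 0.002
```

```bash
python3 look.py wrist w15;python3 -c "
from h import *
plan([4,88,57],15,5)"
```

```text
tip now [ 3.5 95.9 88.4] force [-0.9  0.1 -3.1] clk 12.55 grip 0.0
t [-0.13 -0.22  0.61] a [-0.25 -0.12  0.02]
t [-0.13 -0.22  0.61] a [-0.25 -0.12  0.02]
t [-0.13 -0.22  0.61] a [-0.25 -0.12  0.02]
t [-0.12 -0.22  0.61] a [-0.25 -0.12  0.02]
t [-0.12 -0.23  0.61] a [-0.25 -0.12  0.02]
```

View pics/w15.png

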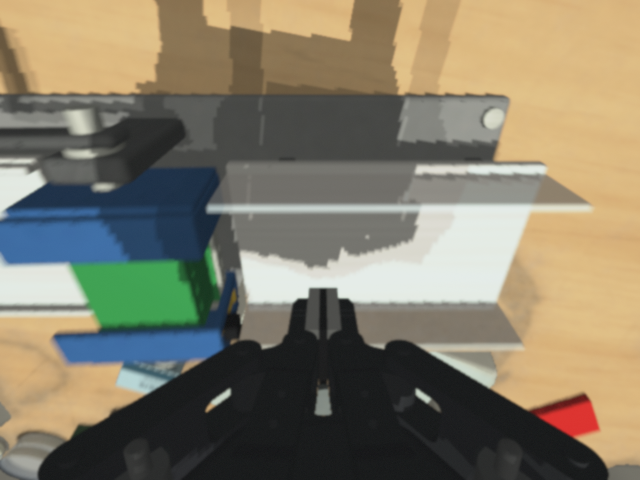

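Call:
move_arm(
  rows=[
    {"gripper":0,"tx":-0.1,"ty":-0.2,"tz":0.6,"ax":-0.3,"ay":-0.1,"az":0},
    {"gripper":0,"tx":-0.1,"ty":-0.2,"tz":0.6,"ax":-0.3,"ay":-0.1,"az":0},
    {"gripper":0,"tx":-0.1,"ty":-0.2,"tz":0.6,"ax":-0.3,"ay":-0.1,"az":0},
    {"gripper":0,"tx":-0.1,"ty":-0.2,"tz":0.6,"ax":-0.3,"ay":-0.1,"az":0},
    {"gripper":0,"tx":0,"ty":-0.1,"tz":0.4,"ax":0,"ay":0,"az":0},
  ],
)

```text
clock: 13.05
tcp_pos: [0.4772, 0.0816, 0.2238]
ee_rot: [[-0.171, 0.952, 0.254], [0.985, 0.164, 0.046], [0.003, 0.258, -0.966]]
force: [0.2, 0.6, -0.5]
grip_width: -0.0
```

```bash
python3 -c "
from h import *
plan([4,55,57],15,5)"
```

```text
tip now [ 4.2 90.5 56.6] force [ 0.2  0.6 -0.5] clk 13.05 grip -0.0
t [-0.7  -0.01 -0.01] a [-0.01 -0.03  0.01]
t [-0.7  -0.01 -0.01] a [-0.01 -0.03  0.01]
t [-0.7  -0.01 -0.01] a [-0.01 -0.03  0.01]
t [-0.7  -0.01 -0.01] a [-0.01 -0.03  0.01]
t [-0.7  -0.01 -0.01] a [-0.01 -0.03  0.01]
```

Call:
move_arm(
  rows=[
    {"gripper":0,"tx":-1,"ty":0,"tz":0,"ax":0,"ay":0,"az":0},
    {"gripper":0,"tx":-1,"ty":0,"tz":0,"ax":0,"ay":0,"az":0},
    {"gripper":0,"tx":-1,"ty":0,"tz":0,"ax":0,"ay":0,"az":0},
    {"gripper":0,"tx":-1,"ty":0,"tz":0,"ax":0,"ay":0,"az":0},
    {"gripper":0,"tx":-1,"ty":0,"tz":0,"ax":0,"ay":0,"az":0},
  ],
)

```text
clock: 13.55
tcp_pos: [0.4866, 0.0287, 0.2244]
ee_rot: [[-0.172, 0.951, 0.256], [0.985, 0.165, 0.047], [0.003, 0.26, -0.966]]
force: [-0.5, 2.6, 2.0]
grip_width: 0.002
```

```bash
python3 look.py wrist w16;python3 -c "
from h import *
plan([4,0,57],15,5)"
```

```text
tip now [ 5.  35.5 57.4] force [-0.6 -1.6 -0.5] clk 13.6 grip 0.0
t [-0.7  -0.02  0.  ] a [ 0.02 -0.02  0.02]
t [-0.7  -0.02  0.  ] a [ 0.02 -0.02  0.02]
t [-0.7  -0.02  0.  ] a [ 0.02 -0.02  0.02]
t [-0.7  -0.02  0.  ] a [ 0.02 -0.02  0.02]
t [-0.7  -0.02  0.  ] a [ 0.02 -0.02  0.02]
```

View pics/w16.png

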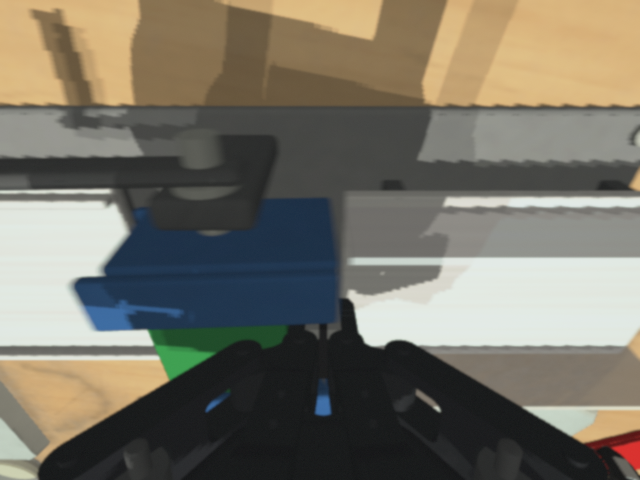

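Call:
move_arm(
  rows=[
    {"gripper":0,"tx":-1,"ty":0,"tz":0,"ax":0,"ay":0,"az":0},
    {"gripper":0,"tx":-1,"ty":0,"tz":0,"ax":0,"ay":0,"az":0},
    {"gripper":0,"tx":-1,"ty":0,"tz":0,"ax":0,"ay":0,"az":0},
    {"gripper":0,"tx":-1,"ty":0,"tz":0,"ax":0,"ay":0,"az":0},
    {"gripper":0,"tx":-1,"ty":0,"tz":0,"ax":0,"ay":0,"az":0},
  ],
)

```text
clock: 14.1
tcp_pos: [0.4964, -0.0249, 0.2255]
ee_rot: [[-0.172, 0.951, 0.258], [0.985, 0.165, 0.048], [0.003, 0.262, -0.965]]
force: [-0.2, 1.2, -0.8]
grip_width: 0.0
```

```bash
python3 look.py wrist w17;python3 -c "
from h import *
plan([4,-60,57],15,5)"
```

```text
tip now [  5.8 -19.   58.4] force [-0.4 -1.4  0.2] clk 14.15 grip 0.0
t [-0.81 -0.03  0.02] a [ 0.04 -0.03  0.02]
t [-0.81 -0.03  0.02] a [ 0.04 -0.03  0.02]
t [-0.81 -0.03  0.02] a [ 0.04 -0.03  0.02]
t [-0.81 -0.03  0.02] a [ 0.04 -0.03  0.02]
t [-0.81 -0.03  0.02] a [ 0.04 -0.03  0.02]
```

View pics/w17.png

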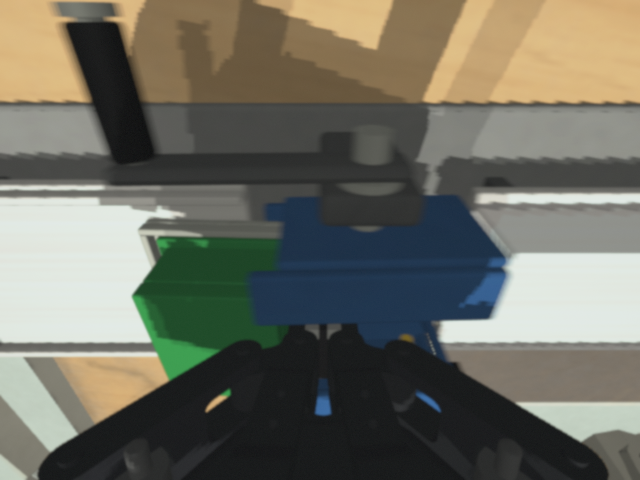

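Call:
move_arm(
  rows=[
    {"gripper":0,"tx":-1.1,"ty":-0.05,"tz":0.04,"ax":0,"ay":0,"az":0},
    {"gripper":0,"tx":-1.1,"ty":-0.05,"tz":0.04,"ax":0,"ay":0,"az":0},
    {"gripper":0,"tx":-1.1,"ty":-0.05,"tz":0.04,"ax":0,"ay":0,"az":0},
    {"gripper":0,"tx":-1.1,"ty":-0.05,"tz":0.04,"ax":0,"ay":0,"az":0},
    {"gripper":0,"tx":-1.1,"ty":-0.05,"tz":0.04,"ax":0,"ay":0,"az":0},
  ],
)

```text
clock: 14.65
tcp_pos: [0.5044, -0.0848, 0.222]
ee_rot: [[-0.172, 0.951, 0.257], [0.985, 0.165, 0.047], [0.002, 0.261, -0.965]]
force: [-0.0, 1.9, 2.2]
grip_width: 0.001
```

```bash
python3 look.py wrist w18;python3 -c "
from h import *
plan([4,-108,57],15,3)"
```

```text
tip now [  3.4 -79.6  55. ] force [-0.7 -1.3 -0.7] clk 14.7 grip -0.0
t [-0.94  0.05 -0.06] a [ 0.05 -0.03  0.03]
t [-0.94  0.05 -0.06] a [ 0.05 -0.03  0.03]
t [-0.94  0.05 -0.06] a [ 0.05 -0.03  0.03]
```

View pics/w18.png

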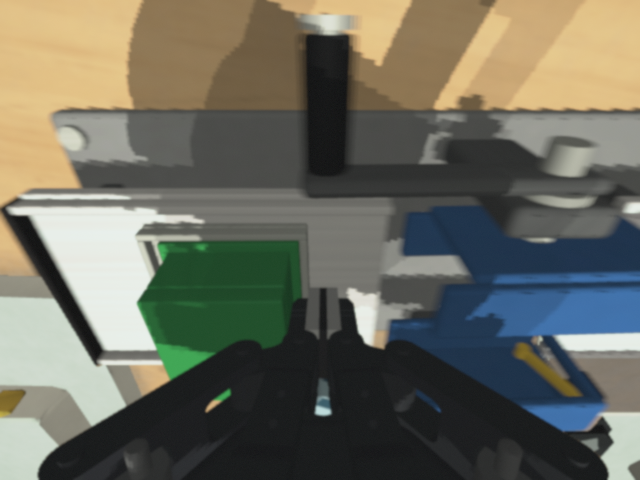

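Call:
move_arm(
  rows=[
    {"gripper":0,"tx":-0.9,"ty":0.05,"tz":-0.06,"ax":0,"ay":0,"az":0},
    {"gripper":0,"tx":-0.9,"ty":0.05,"tz":-0.06,"ax":0,"ay":0,"az":0},
    {"gripper":0,"tx":-0.5,"ty":0,"tz":0,"ax":0,"ay":0,"az":0},
    {"gripper":0,"tx":0,"ty":0,"tz":0,"ax":0,"ay":0,"az":0},
    {"gripper":0,"tx":1.2,"ty":0,"tz":0,"ax":0,"ay":0,"az":0},
  ],
)

```text
clock: 15.2
tcp_pos: [0.5072, -0.1002, 0.2228]
ee_rot: [[-0.168, 0.952, 0.256], [0.986, 0.162, 0.045], [0.001, 0.26, -0.966]]
force: [0.5, -0.1, 0.2]
grip_width: -0.001
```

```bash
python3 -c "
from h import *
plan([4,-85,57],15,3)"
```

```text
tip now [  3.5 -94.2  55.7] force [ 0.5 -0.1  0.2] clk 15.2 grip -0.0
t [ 0.31  0.03 -0.04] a [ 0.02 -0.01 -0.02]
t [ 0.31  0.03 -0.04] a [ 0.02 -0.01 -0.02]
t [ 0.31  0.03 -0.04] a [ 0.02 -0.01 -0.02]
```

Call:
move_arm(
  rows=[
    {"gripper":0,"tx":0,"ty":0.5,"tz":-2,"ax":0,"ay":0,"az":0},
    {"gripper":0,"tx":0,"ty":0.8,"tz":-3,"ax":0,"ay":0,"az":0},
    {"gripper":0.5,"tx":0,"ty":0.8,"tz":-3,"ax":0,"ay":0,"az":0},
    {"gripper":1,"tx":-1.5,"ty":0.5,"tz":-2,"ax":0,"ay":0,"az":0},
    {"gripper":1,"tx":0,"ty":0,"tz":0,"ax":0,"ay":0,"az":0},
  ],
)

```text
clock: 15.7
tcp_pos: [0.5078, -0.1098, 0.3282]
ee_rot: [[-0.172, 0.952, 0.252], [0.985, 0.166, 0.046], [0.002, 0.257, -0.967]]
force: [0.3, -0.0, -0.5]
grip_width: 0.507
```

```bash
python3 look.py wrist w19;python3 -c "
from h import *
plan([0,-152,160],0,5)"
```

```text
tip now [   1.3 -102.2  159.1] force [0.2 0.4 0.3] clk 15.75 grip 0.59
t [-0.98  0.86  0.08] a [ 2.95 -0.05  0.03]
t [-0.98  0.86  0.04] a [ 2.95 -0.05  0.03]
t [-0.98  0.86 -0.  ] a [ 2.95 -0.05  0.03]
t [-0.98  0.86 -0.05] a [ 2.95 -0.05  0.03]
t [-0.98  0.86 -0.09] a [ 2.95 -0.05  0.03]
```

View pics/w19.png

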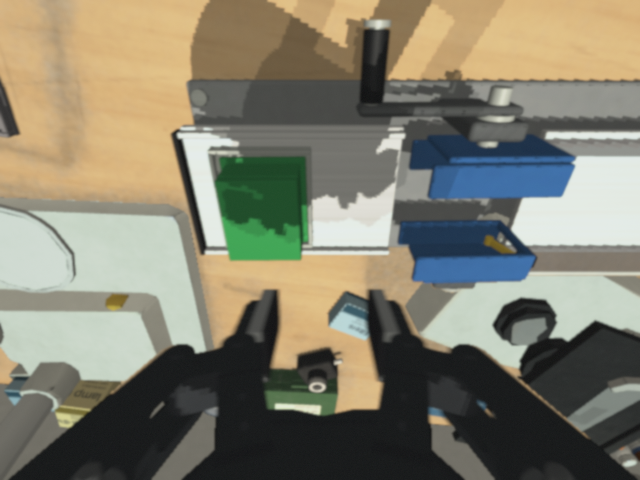

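Call:
move_arm(
  rows=[
    {"gripper":1,"tx":-1,"ty":0.86,"tz":0.08,"ax":3,"ay":0,"az":0},
    {"gripper":1,"tx":-1,"ty":0.86,"tz":0.04,"ax":3,"ay":0,"az":0},
    {"gripper":1,"tx":-1,"ty":0.86,"tz":0,"ax":3,"ay":0,"az":0},
    {"gripper":1,"tx":-1,"ty":0.86,"tz":0,"ax":3,"ay":0,"az":0},
    {"gripper":1,"tx":-1,"ty":0.86,"tz":0,"ax":3,"ay":0,"az":0},
  ],
)

```text
clock: 16.25
tcp_pos: [0.5576, -0.1462, 0.3224]
ee_rot: [[-0.176, 0.984, -0.026], [0.984, 0.176, 0.005], [0.01, -0.025, -1.0]]
force: [-0.3, -0.4, 1.0]
grip_width: 1.002
```

Call:
move_arm(
  rows=[
    {"gripper":1,"tx":0,"ty":0,"tz":0,"ax":0,"ay":0,"az":0},
    {"gripper":1,"tx":0,"ty":0,"tz":0,"ax":0,"ay":0,"az":0},
    {"gripper":1,"tx":0,"ty":0,"tz":0,"ax":0,"ay":0,"az":0},
    {"gripper":1,"tx":0,"ty":0,"tz":0,"ax":0,"ay":0,"az":0},
    {"gripper":1,"tx":0,"ty":0,"tz":0,"ax":0,"ay":0,"az":0},
  ],
)

```text
clock: 16.75
tcp_pos: [0.5567, -0.1431, 0.3167]
ee_rot: [[-0.177, 0.984, -0.031], [0.984, 0.178, 0.008], [0.014, -0.029, -0.999]]
force: [-0.7, -0.2, -0.3]
grip_width: 1.0
```

```bash
python3 look.py wrist w20;python3 -c "
from h import *
plan([0,-152,160],0,5)
a=cv2.imread('pics/w20.png')
cv2.imwrite('pics/w20a.png',cv2.resize(a[150:400,200:480],None,fx=2.8,fy=2.4,interpolation=cv2.INTER_CUBIC))"
```

```text
tip now [  -5.  -142.6  143.9] force [0.6 0.9 0.4] clk 16.8 grip 0.99
t [-0.14 -0.01 -0.32] a [-0.34 -0.16  0.1 ]
t [-0.14 -0.01 -0.32] a [-0.34 -0.16  0.1 ]
t [-0.14 -0.01 -0.32] a [-0.34 -0.16  0.1 ]
t [-0.14 -0.01 -0.32] a [-0.34 -0.16  0.1 ]
t [-0.14 -0.   -0.32] a [-0.34 -0.16  0.1 ]
```

View pics/w20a.png

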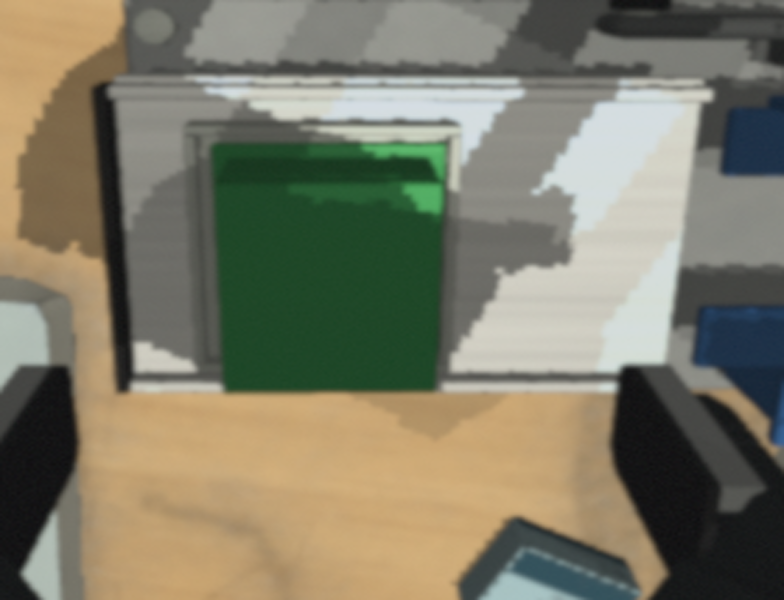

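Run:
```python
from h import *
d=json.load(open('pics/w20.json'));K=d['K'];W=np.array(d['W'])
for c,z in [((216,182),.086),((443,183),.086),((224,390),.086),((438,390),.086),((186,122),.058),((460,122),.058)]:
    X=ray(K,W,np.array(c)/[2.8,2.4]+[200,150],z); print((Rst().T@(X-[P[0],P[1],0])*1000).round(1))
# finger pads midpoint appears at
print(proj(K,W,(Rst()@np.array([-5,-142.6,144])/1000+np.array([P[0],P[1],0]))))
plan([-1,-150,130],0,5)
```

```text
[ -28.5 -170.5   86. ]
[ -28.5 -119.8   86. ]
[  32.1 -170.4   86. ]
[  32.  -118.6   86. ]
[ -39.  -180.8   58. ]
[ -39.4 -112.8   58. ]
[[322.77743273 304.51524353]]
tip now [  -5.  -142.6  143.9] force [0.6 0.9 0.4] clk 16.8 grip 0.99
t [-0.1  -0.01  0.28] a [-0.34 -0.16  0.1 ]
t [-0.1  -0.02  0.28] a [-0.34 -0.16  0.1 ]
t [-0.1  -0.02  0.28] a [-0.34 -0.16  0.1 ]
t [-0.1  -0.02  0.28] a [-0.34 -0.16  0.1 ]
t [-0.1  -0.02  0.28] a [-0.34 -0.16  0.1 ]
```

Run:
```python
from h import *
d=json.load(open('pics/w20.json'));K=d['K'];W=np.array(d['W'])
from bench import robot
st=robot.state()
for L in (155,160,165,173,180):
    for x in (0,42.5,57):
        X=st['tcp_pos']+st['ee_rot']@np.array([x,-11,L])/1000
        print(L,x,proj(K,W,X)[0].round(1))
plan([1.5,-145,110],0,5)
```

```text
155 0 [322.8 302.9]
155 42.5 [424.5 303. ]
155 57 [459.2 303. ]
160 0 [322.8 297.1]
160 42.5 [421.1 297.2]
160 57 [454.7 297.2]
165 0 [322.8 291.7]
165 42.5 [418.  291.7]
165 57 [450.5 291.7]
173 0 [322.8 283.6]
173 42.5 [413.4 283.7]
173 57 [444.3 283.7]
180 0 [322.8 277.2]
180 42.5 [409.7 277.2]
180 57 [439.4 277.3]
tip now [  -5.  -142.6  143.9] force [0.6 0.9 0.4] clk 16.8 grip 0.99
t [-0.01  0.05  0.68] a [-0.34 -0.16  0.1 ]
t [-0.01  0.04  0.68] a [-0.34 -0.16  0.1 ]
t [-0.01  0.04  0.68] a [-0.34 -0.16  0.1 ]
t [-0.    0.04  0.68] a [-0.34 -0.16  0.1 ]
t [-0.    0.03  0.68] a [-0.34 -0.16  0.1 ]
```

View pics/w20.png

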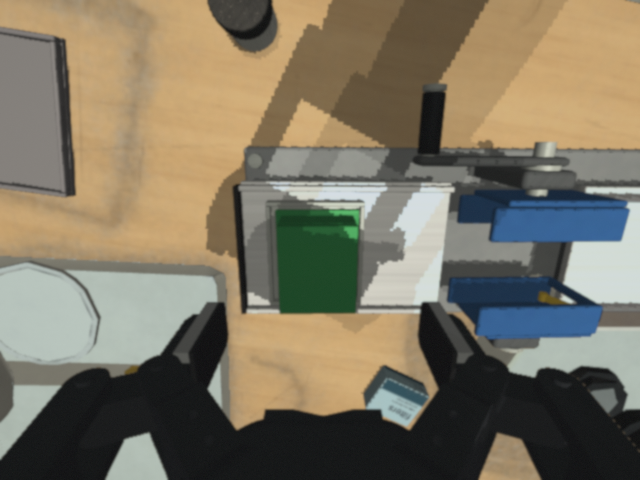

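Call:
move_arm(
  rows=[
    {"gripper":1,"tx":0,"ty":0.05,"tz":0.8,"ax":-0.4,"ay":-0.2,"az":0.1},
    {"gripper":1,"tx":0,"ty":0.05,"tz":0.8,"ax":-0.4,"ay":-0.2,"az":0.1},
    {"gripper":1,"tx":0,"ty":0.05,"tz":0.8,"ax":-0.4,"ay":-0.2,"az":0.1},
    {"gripper":1,"tx":0,"ty":0.05,"tz":0.8,"ax":-0.3,"ay":-0.1,"az":0.1},
    {"gripper":1,"tx":0,"ty":0,"tz":0.5,"ax":-0.2,"ay":-0.1,"az":0},
  ],
)

```text
clock: 17.3
tcp_pos: [0.5579, -0.1426, 0.2772]
ee_rot: [[-0.17, 0.985, 0.005], [0.985, 0.17, -0.001], [-0.002, 0.004, -1.0]]
force: [-0.3, -0.0, -0.6]
grip_width: 1.0
```

```bash
python3 -c "
from h import *
plan([1.5,-145,58],0,5)"
```

```text
tip now [   2.1 -144.9  104.2] force [-0.3 -0.  -0.6] clk 17.3 grip 1.0
t [-0.01 -0.    0.92] a [0.05 0.02 0.01]
t [-0.01  0.    0.92] a [0.05 0.02 0.01]
t [-0.01  0.    0.92] a [0.05 0.02 0.01]
t [-0.01  0.    0.92] a [0.05 0.02 0.01]
t [-0.01  0.    0.92] a [0.05 0.02 0.01]
```

Call:
move_arm(
  rows=[
    {"gripper":1,"tx":0,"ty":0,"tz":0.95,"ax":0,"ay":0,"az":0},
    {"gripper":1,"tx":0,"ty":0,"tz":0.95,"ax":0,"ay":0,"az":0},
    {"gripper":1,"tx":0,"ty":0,"tz":0.95,"ax":0,"ay":0,"az":0},
    {"gripper":1,"tx":0,"ty":0,"tz":0.9,"ax":0,"ay":0,"az":0},
    {"gripper":1,"tx":0,"ty":0,"tz":0.4,"ax":0,"ay":0,"az":0},
  ],
)

```text
clock: 17.8
tcp_pos: [0.5579, -0.1426, 0.2309]
ee_rot: [[-0.17, 0.985, 0.003], [0.985, 0.17, -0.001], [-0.001, 0.003, -1.0]]
force: [-0.2, 0.3, -0.6]
grip_width: 0.994
```

```bash
python3 look.py wrist w21; python3 look.py scene w21s; python3 -c "
from h import *
plan([1.5,-145,58],0,2)
a=cv2.imread('pics/w21s.png')
cv2.imwrite('pics/w21s.png',cv2.resize(a[200:310,270:420],None,fx=4.5,fy=4.5,interpolation=cv2.INTER_CUBIC))"
```

```text
tip now [   1.8 -144.8   58.4] force [ 0.  -0.3 -0.1] clk 17.9 grip 1.0
t [-0.02  0.01  0.02] a [0.08 0.04 0.02]
t [-0.02  0.01  0.02] a [0.08 0.04 0.02]
```

View pics/w21.png

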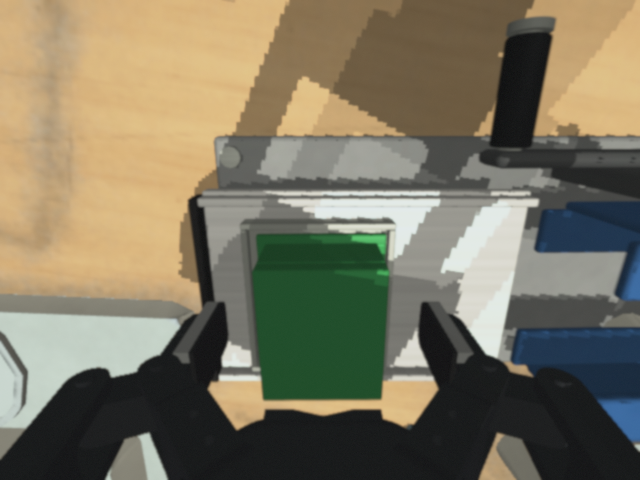

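View pics/w21s.png

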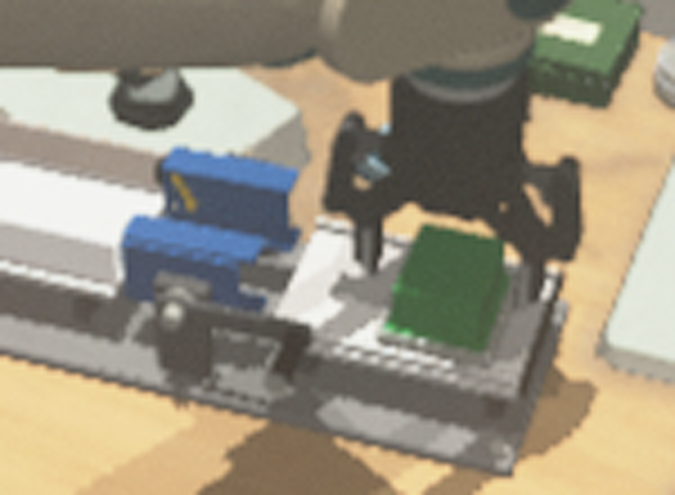

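Call:
move_arm(
  newtons=40,
  rows=[
    {"gripper":0.4,"tx":0,"ty":0,"tz":0,"ax":0,"ay":0,"az":0},
    {"gripper":0.4,"tx":0,"ty":0,"tz":0,"ax":0,"ay":0,"az":0},
    {"gripper":0.4,"tx":0,"ty":0,"tz":0,"ax":0,"ay":0,"az":0},
    {"gripper":0.4,"tx":0,"ty":0,"tz":0,"ax":0,"ay":0,"az":0},
    {"gripper":0.4,"tx":0,"ty":0,"tz":0,"ax":0,"ay":0,"az":0},
  ],
)

```text
clock: 18.4
tcp_pos: [0.5585, -0.1428, 0.2335]
ee_rot: [[-0.17, 0.985, 0.007], [0.985, 0.17, -0.002], [-0.003, 0.006, -1.0]]
force: [-0.1, 0.2, -0.5]
grip_width: 0.603
```

```bash
python3 look.py wrist w22; python3 -c "
from h import *
plan([1.5,-145,158],0,5)"
```

```text
tip now [   2.9 -145.4   60.5] force [ 0.2 -0.3 -0.6] clk 18.45 grip 0.6
t [-0.01  0.01 -1.95] a [0.07 0.03 0.01]
t [-0.01  0.   -1.95] a [0.07 0.03 0.01]
t [-0.01  0.   -1.95] a [0.07 0.03 0.01]
t [-0.   -0.   -1.95] a [0.07 0.03 0.01]
t [-0.   -0.   -1.95] a [0.07 0.03 0.01]
```

View pics/w22.png

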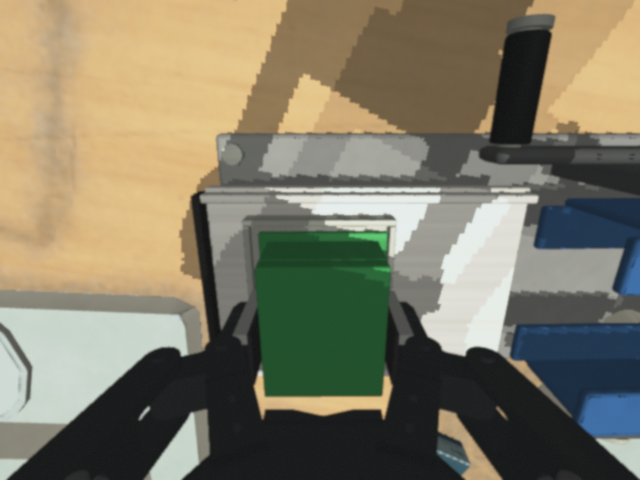

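Call:
move_arm(
  rows=[
    {"gripper":0.4,"tx":0,"ty":0,"tz":-0.5,"ax":0,"ay":0,"az":0},
    {"gripper":0.4,"tx":0,"ty":0,"tz":-0.8,"ax":0,"ay":0,"az":0},
    {"gripper":0.4,"tx":0,"ty":0,"tz":-1,"ax":0,"ay":0,"az":0},
    {"gripper":0.4,"tx":0,"ty":0,"tz":-1,"ax":0,"ay":0,"az":0},
    {"gripper":0.4,"tx":0,"ty":0,"tz":-1,"ax":0,"ay":0,"az":0},
  ],
)

```text
clock: 18.95
tcp_pos: [0.5579, -0.1426, 0.2787]
ee_rot: [[-0.17, 0.985, 0.004], [0.986, 0.17, -0.001], [-0.002, 0.004, -1.0]]
force: [0.5, -0.6, -1.8]
grip_width: 0.603
```

Call:
move_arm(
  rows=[
    {"gripper":0.4,"tx":0,"ty":0,"tz":-1.2,"ax":0,"ay":0,"az":0},
    {"gripper":0.4,"tx":0,"ty":0,"tz":-1.2,"ax":0,"ay":0,"az":0},
    {"gripper":0.4,"tx":0,"ty":0,"tz":-1.2,"ax":0,"ay":0,"az":0},
    {"gripper":0.4,"tx":0,"ty":0,"tz":-1,"ax":0,"ay":0,"az":0},
    {"gripper":0.4,"tx":0,"ty":0,"tz":0,"ax":0,"ay":0,"az":0},
  ],
)

```text
clock: 19.45
tcp_pos: [0.5579, -0.1426, 0.3327]
ee_rot: [[-0.17, 0.985, 0.01], [0.985, 0.17, -0.003], [-0.005, 0.009, -1.0]]
force: [-1.3, 0.4, -1.3]
grip_width: 0.599
```

```bash
python3 look.py scene w23s; python3 -c "
from h import *
plan([1.5,-145,158],0,1)
a=cv2.imread('pics/w23s.png')
cv2.imwrite('pics/w23s.png',cv2.resize(a[200:310,270:420],None,fx=4.5,fy=4.5,interpolation=cv2.INTER_CUBIC))"
```

```text
tip now [   2.5 -145.2  158.8] force [-0.1 -0.1 -0.9] clk 19.5 grip 0.6
t [-0.05  0.03  0.08] a [0.46 0.23 0.04]
```

View pics/w23s.png

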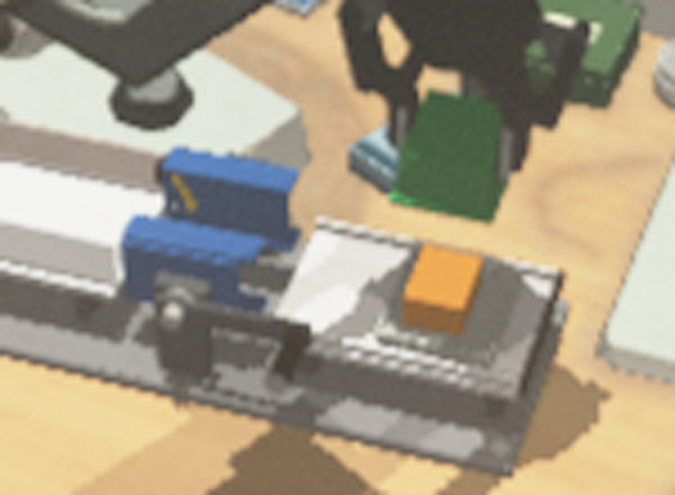

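Run:
```python
from h import *
def tri(a,b):
    Pm=[]
    for K,W in((SK,SW),(VK,VW)): Pm.append(np.array([[K[0],0,K[2]],[0,K[1],K[3]],[0,0,1]])@W[:3])
    X=cv2.triangulatePoints(Pm[0],Pm[1],np.array(a,float),np.array(b,float)).ravel();X=X[:3]/X[3]
    return X.round(3),(proj(SK,SW,X)-a).round(1)
print(tri((437,187),(305,75)),tri((491,180),(257,72)))
print(ray(SK,SW,(408,275),0), ray(SK,SW,(495,297),0))
a=cv2.imread('pics/scene0.png');b=cv2.imread('pics/side0.png')
c=np.hstack([cv2.resize(a[90:310,390:540],None,fx=2.5,fy=2.5),cv2.resize(b[30:220,180:360],None,fx=2.25,fy=2.25*550/(190*2.25))])
cv2.imwrite('pics/m3.png',c)
# wash tray in wrist view w20
d=json.load(open('pics/w20.json'));K=d['K'];W=np.array(d['W'])
for c in [(66,38),(75,193)]: print(ray(K,W,c,0.012))
t=[0.5011,-0.4166,0.0328]
print(w(t,[[60,60,12],[-60,60,12]]))
```

```text
(array([ 0.553, -0.295,  0.368]), array([[ 1.4, -1.4]])) (array([ 0.677, -0.382,  0.337]), array([[ 0.2, -0.2]]))
[ 0.6352167  -0.22771693  0.        ] [ 0.66524995 -0.45968902  0.        ]
[ 0.44104441 -0.34883474  0.012     ]
[ 0.55509986 -0.34598237  0.012     ]
[[ 0.55910008 -0.35466463  0.012     ]
 [ 0.43916463 -0.35859992  0.012     ]]
```

View pics/m3.png

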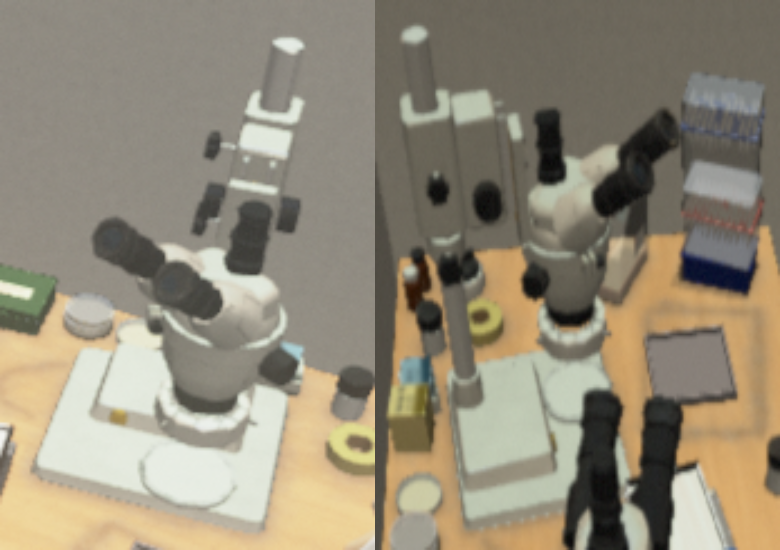

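Run:
```python
from h import *
def tri(a,b):
    Pm=[]
    for K,W in((SK,SW),(VK,VW)): Pm.append(np.array([[K[0],0,K[2]],[0,K[1],K[3]],[0,0,1]])@W[:3])
    X=cv2.triangulatePoints(Pm[0],Pm[1],np.array(a,float),np.array(b,float)).ravel();X=X[:3]/X[3]
    return X.round(3),(proj(SK,SW,X)-a).round(1)
print(tri((434,185),(298,90)),tri((460,204),(309,73)))
from bench import robot
print(robot.state()['joint_positions'].round(1))
```

```text
(array([ 0.579, -0.277,  0.346]), array([[-0.9,  0.9]])) (array([ 0.541, -0.35 ,  0.345]), array([[-0.2,  0.2]]))
[ -18.    12.9   77.8    0.    88.8 -117.8]
```

Call:
move_arm(
  rows=[
    {"gripper":0.4,"tx":0.3,"ty":-2,"tz":0,"ax":0.1,"ay":0,"az":0},
    {"gripper":0.4,"tx":0.5,"ty":-3,"tz":0,"ax":0.1,"ay":0,"az":0},
    {"gripper":0.4,"tx":0.5,"ty":-3,"tz":0,"ax":0.1,"ay":0,"az":0},
    {"gripper":0.4,"tx":0.4,"ty":-3,"tz":0,"ax":0,"ay":0,"az":0},
    {"gripper":0.4,"tx":0,"ty":-2,"tz":0,"ax":0,"ay":0,"az":0},
  ],
)

```text
clock: 20.0
tcp_pos: [0.4233, -0.1472, 0.3265]
ee_rot: [[-0.172, 0.985, -0.003], [0.985, 0.172, -0.001], [-0.0, -0.003, -1.0]]
force: [-0.4, -0.2, -1.0]
grip_width: 0.601
```

```bash
cat > go.py <<'E'
from h import *
import sys
from bench import robot
st=robot.state(); x,y,z=map(float,sys.argv[1:4]); n=int(sys.argv[4])
R=Rt(0); rv=np.degrees(Rn.from_matrix(st['ee_rot'].T@R).as_rotvec())
print(st['tcp_pos'].round(4),st['force'].round(1),round(st['clock'],2),round(st['grip_width'],3))
print('per row',(st['ee_rot'].T@(np.array([x,y,z])-st['tcp_pos'])*100/n).round(2),'rot total',rv.round(2))
E
python3 go.py 0.41 -0.40 0.333 7
```

```text
[ 0.4233 -0.1472  0.3265] [-0.4 -0.2 -1. ] 20.0 0.601
per row [-3.52 -0.81 -0.09] rot total [-0.18  0.02  0.16]
```

Call:
move_arm(
  rows=[
    {"gripper":0.4,"tx":-2.5,"ty":-0.7,"tz":-0.1,"ax":0,"ay":0,"az":0},
    {"gripper":0.4,"tx":-3.6,"ty":-0.8,"tz":-0.1,"ax":0,"ay":0,"az":0},
    {"gripper":0.4,"tx":-3.6,"ty":-0.8,"tz":-0.1,"ax":0,"ay":0,"az":0},
    {"gripper":0.4,"tx":-3.6,"ty":-0.8,"tz":-0.1,"ax":0,"ay":0,"az":0},
    {"gripper":0.4,"tx":-3.6,"ty":-0.8,"tz":-0.1,"ax":0,"ay":0,"az":0},
  ],
)

```text
clock: 20.5
tcp_pos: [0.411, -0.3224, 0.3285]
ee_rot: [[-0.177, 0.984, -0.007], [0.984, 0.177, 0.003], [0.004, -0.006, -1.0]]
force: [0.5, 0.3, -1.3]
grip_width: 0.599
```

```bash
python3 go.py 0.41 -0.42 0.32 4; python3 look.py side w24
```

```text
[ 0.411  -0.3224  0.3285] [ 0.5  0.3 -1.3] 20.5 0.599
per row [-2.4  -0.45  0.2 ] rot total [-0.35 -0.24  0.48]
```

View pics/w24.png

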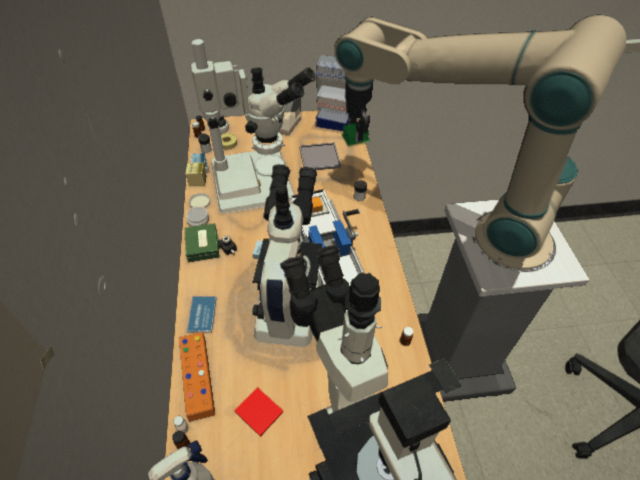

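```bash
python3 look.py scene w25; python3 -c "
import cv2
a=cv2.imread('pics/w25.png')
cv2.imwrite('pics/w25a.png',cv2.resize(a[60:400,300:600],None,fx=2.4,fy=1.75*1.0,interpolation=cv2.INTER_CUBIC) if 0 else cv2.resize(a[60:400,280:620],None,fx=1.76,fy=1.76,interpolation=cv2.INTER_CUBIC))"
```

```text
(no output)
```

View pics/w25a.png

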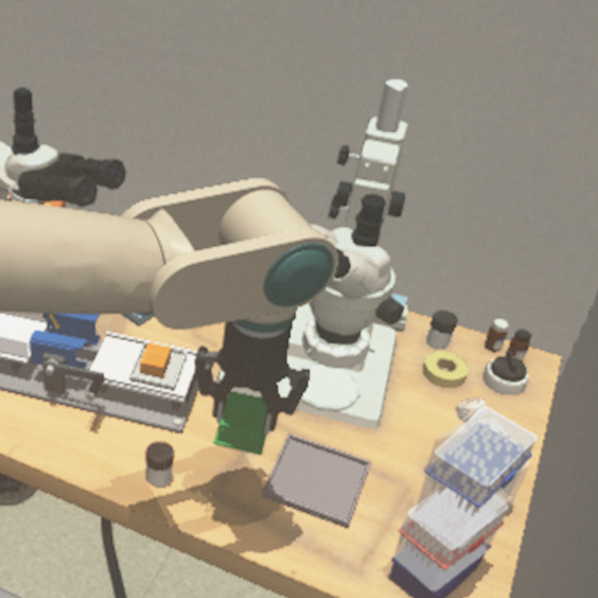

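Run:
```python
from h import *
tcp=np.array([.411,-.3224,.3285]); j=np.radians(-38.1); f=np.array([np.cos(j),np.sin(j),0]); l=np.array([-np.sin(j),np.cos(j),0])
print('targets: scene near disc',np.array([302,277])/1.76+[280,60],' side disc (350,53)')
for h in (.06,.08,.1,.12,.14):
    for s in (.05,.06,.07):
        up=np.array([0,0,h]); print(h,s,'scene',proj(SK,SW,tcp+up-l*s)[0].round(0),'side',proj(VK,VW,tcp+up+l*s)[0].round(0))
```

```text
targets: scene near disc [451.59090909 217.38636364]  side disc (350,53)
0.06 0.05 scene [443. 233.] side [351.  69.]
0.06 0.06 scene [446. 236.] side [349.  71.]
0.06 0.07 scene [449. 239.] side [347.  73.]
0.08 0.05 scene [444. 224.] side [351.  62.]
0.08 0.06 scene [447. 227.] side [349.  64.]
0.08 0.07 scene [450. 230.] side [347.  65.]
0.1 0.05 scene [446. 215.] side [352.  54.]
0.1 0.06 scene [449. 219.] side [350.  56.]
0.1 0.07 scene [452. 222.] side [348.  58.]
0.12 0.05 scene [447. 206.] side [352.  46.]
0.12 0.06 scene [450. 210.] side [350.  48.]
0.12 0.07 scene [454. 213.] side [348.  50.]
0.14 0.05 scene [449. 197.] side [353.  38.]
0.14 0.06 scene [452. 200.] side [351.  40.]
0.14 0.07 scene [455. 203.] side [349.  42.]
```

Call:
move_arm(
  rows=[
    {"gripper":0.4,"tx":-2.4,"ty":-0.5,"tz":0.1,"ax":0,"ay":0,"az":0.1},
    {"gripper":0.4,"tx":-2.4,"ty":-0.5,"tz":0.1,"ax":0,"ay":0,"az":0.1},
    {"gripper":0.4,"tx":-2,"ty":-0.5,"tz":0.1,"ax":0,"ay":0,"az":0.1},
    {"gripper":0.4,"tx":0,"ty":0,"tz":0,"ax":0,"ay":0,"az":0},
    {"gripper":0.4,"tx":0,"ty":0,"tz":0,"ax":0,"ay":0,"az":0},
  ],
)

```text
clock: 21.1
tcp_pos: [0.4072, -0.3945, 0.3206]
ee_rot: [[-0.168, 0.986, -0.012], [0.986, 0.168, 0.009], [0.011, -0.01, -1.0]]
force: [-0.2, 0.6, -1.1]
grip_width: 0.601
```

```bash
python3 look.py wrist w26; python3 go.py 0.42 -0.425 0.30 4
```

```text
[ 0.4072 -0.3944  0.3206] [-0.6  0.4 -0.9] 21.15 0.601
per row [-0.81  0.19  0.5 ] rot total [-0.6  -0.63 -0.06]
```

View pics/w26.png

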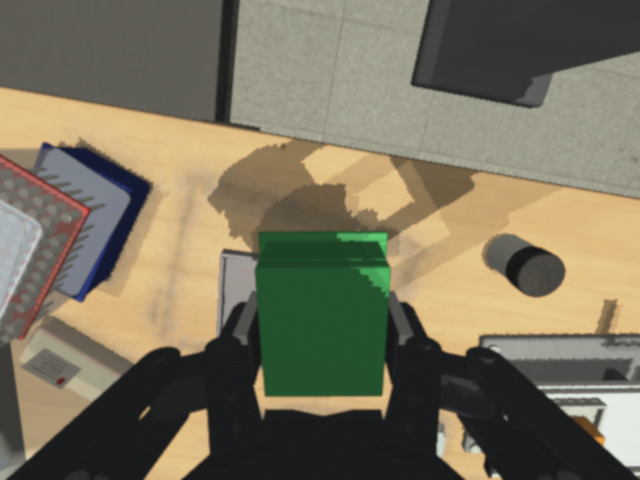

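Run:
```python
from h import *
d=json.load(open('pics/w26.json'));K=d['K'];W=np.array(d['W'])
print(ray(K,W,(222,251),0.012)); t=[0.5011,-0.4166,0.0328]
print(w(t,[[-60,-60,12]]))
l2=np.array([[60,60,12],[60,-60,12],[-60,-60,12],[-60,60,12],[-60,-60,0],[-60,60,0]],float)
q=np.array([(470,37),(702,113),(637,290),(400,203),(638,300),(397,210)])/5+[350,300]
d2=json.load(open('pics/w20.json'))
obs=[(SK,SW,l2,q),(K,W,np.array([[-60,-60,12.]]),np.array([[222,251.]])),(d2['K'],np.array(d2['W']),np.array([[60,60,12.],[-60,60,12]]),np.array([[75,193.],[66,38]]))]
p,r=fit(obs,t);print(p,r.round(1).tolist())
```

```text
[ 0.44202522 -0.47551324  0.012     ]
[[ 0.44309992 -0.47853537  0.012     ]]
[ 0.50105744 -0.41337666  0.02363045] [[-1.2, -1.6], [-0.5, -0.5], [-0.3, -0.5], [-2.6, -1.7], [-1.4, 0.7], [-2.5, 0.1], [0.8, 0.6], [-7.3, 4.1], [-8.6, -3.8]]
```

```bash
cat > pl.py <<'E'
from h import *
import sys
x,y,z,tilt,n=map(float,sys.argv[1:6])
t=Rst().T@(np.array([x,y,z])-np.array([P[0],P[1],0]))*1000
print('target',t.round(1)); plan(t,tilt,int(n),L=181.5)
E
python3 pl.py 0.492 -0.424 0.06 6 7; python3 pl.py 0.43 -0.424 0.10 6 5
```

```text
target [-111.2 -410.8   60. ]
tip now [-191.7 -365.3  139.1] force [-0.6  0.4 -0.9] clk 21.15 grip 0.6
t [-0.63  0.86  1.13] a [-0.94 -0.09 -0.01]
t [-0.63  0.84  1.14] a [-0.94 -0.09 -0.01]
t [-0.63  0.83  1.16] a [-0.94 -0.09 -0.01]
t [-0.63  0.81  1.17] a [-0.94 -0.09 -0.01]
t [-0.63  0.79  1.19] a [-0.94 -0.09 -0.01]
t [-0.63  0.77  1.2 ] a [-0.94 -0.09 -0.01]
t [-0.62  0.75  1.21] a [-0.94 -0.09 -0.01]
target [-172.3 -400.3  100. ]
tip now [-191.7 -365.3  139.1] force [-0.6  0.4 -0.9] clk 21.15 grip 0.6
t [-0.67 -0.02  0.79] a [-1.32 -0.13 -0.02]
t [-0.67 -0.04  0.8 ] a [-1.32 -0.13 -0.02]
t [-0.67 -0.06  0.8 ] a [-1.32 -0.13 -0.02]
t [-0.67 -0.08  0.8 ] a [-1.32 -0.13 -0.02]
t [-0.66 -0.1   0.79] a [-1.32 -0.13 -0.02]
```

Call:
move_arm(
  rows=[
    {"gripper":0.4,"tx":-0.7,"ty":-0.05,"tz":0.9,"ax":-1.3,"ay":-0.1,"az":0},
    {"gripper":0.4,"tx":-0.7,"ty":-0.05,"tz":0.9,"ax":-1.3,"ay":-0.1,"az":0},
    {"gripper":0.4,"tx":-0.7,"ty":0,"tz":0.9,"ax":-1.3,"ay":-0.1,"az":0},
    {"gripper":0.4,"tx":-0.7,"ty":0.3,"tz":1,"ax":-1.3,"ay":-0.1,"az":0},
    {"gripper":0.4,"tx":-0.7,"ty":0.5,"tz":1,"ax":-1.3,"ay":-0.1,"az":0},
  ],
)

```text
clock: 21.65
tcp_pos: [0.4231, -0.4262, 0.2713]
ee_rot: [[-0.171, 0.979, 0.111], [0.985, 0.169, 0.02], [0.001, 0.113, -0.994]]
force: [-0.2, -0.5, -1.7]
grip_width: 0.598
```

```bash
python3 pl.py 0.492 -0.424 0.04 6 8
```

```text
target [-111.2 -410.8   40. ]
tip now [-159.  -401.2   90.9] force [-0.2 -0.5 -1.7] clk 21.65 grip 0.6
t [-0.12  0.54  0.7 ] a [ 0.06 -0.01  0.01]
t [-0.12  0.54  0.7 ] a [ 0.06 -0.01  0.01]
t [-0.12  0.54  0.7 ] a [ 0.06 -0.01  0.01]
t [-0.12  0.54  0.7 ] a [ 0.06 -0.01  0.01]
t [-0.12  0.54  0.7 ] a [ 0.06 -0.01  0.01]
t [-0.12  0.54  0.7 ] a [ 0.06 -0.01  0.01]
t [-0.12  0.55  0.7 ] a [ 0.06 -0.01  0.01]
t [-0.12  0.55  0.7 ] a [ 0.06 -0.01  0.01]
```

Call:
move_arm(
  rows=[
    {"gripper":0.4,"tx":-0.15,"ty":0.7,"tz":0.8,"ax":0,"ay":0,"az":0},
    {"gripper":0.4,"tx":-0.15,"ty":0.7,"tz":0.8,"ax":0,"ay":0,"az":0},
    {"gripper":0.4,"tx":-0.15,"ty":0.7,"tz":0.8,"ax":0,"ay":0,"az":0},
    {"gripper":0.4,"tx":-0.15,"ty":0.7,"tz":0.8,"ax":0,"ay":0,"az":0},
    {"gripper":0.4,"tx":-0.1,"ty":0.6,"tz":0.7,"ax":0,"ay":0,"az":0},
  ],
)

```text
clock: 22.15
tcp_pos: [0.4647, -0.4261, 0.2314]
ee_rot: [[-0.17, 0.979, 0.111], [0.985, 0.169, 0.022], [0.003, 0.113, -0.994]]
force: [-0.3, -0.4, -1.0]
grip_width: 0.602
```

```bash
python3 pl.py 0.492 -0.424 0.025 6 5; python3 look.py scene w27; python3 look.py side w27b; python3 -c "
import cv2,numpy as np
a=cv2.imread('pics/w27.png');b=cv2.imread('pics/w27b.png')
cv2.imwrite('pics/w27a.png',np.hstack([cv2.resize(a[170:370,380:540],(400,500)),cv2.resize(b[40:190,240:380],(400,429)) if 0 else cv2.resize(b[30:205,240:380],(400,500))]))"
```

```text
target [-111.2 -410.8   25. ]
tip now [-118.  -407.7   51.1] force [-0.3 -0.4 -1. ] clk 22.15 grip 0.6
t [-0.05  0.11  0.53] a [ 0.09 -0.04  0.01]
t [-0.05  0.11  0.53] a [ 0.09 -0.04  0.01]
t [-0.05  0.11  0.53] a [ 0.09 -0.04  0.01]
t [-0.05  0.11  0.53] a [ 0.09 -0.04  0.01]
t [-0.05  0.11  0.53] a [ 0.09 -0.04  0.01]
```

View pics/w27a.png

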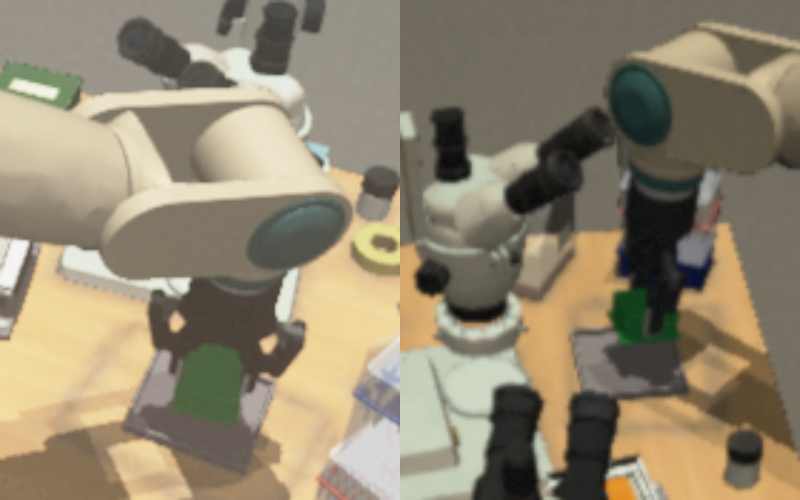

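Call:
move_arm(
  rows=[
    {"gripper":0.4,"tx":-0.05,"ty":0.12,"tz":0.55,"ax":0.1,"ay":0,"az":0},
    {"gripper":0.4,"tx":-0.05,"ty":0.12,"tz":0.55,"ax":0.1,"ay":0,"az":0},
    {"gripper":0.4,"tx":-0.05,"ty":0.12,"tz":0.55,"ax":0.1,"ay":0,"az":0},
    {"gripper":0.4,"tx":-0.05,"ty":0.12,"tz":0.55,"ax":0.1,"ay":0,"az":0},
    {"gripper":0.4,"tx":0,"ty":0,"tz":0.3,"ax":0,"ay":0,"az":0},
  ],
)

```text
clock: 22.75
tcp_pos: [0.4728, -0.4268, 0.2059]
ee_rot: [[-0.171, 0.98, 0.103], [0.985, 0.17, 0.02], [0.002, 0.105, -0.994]]
force: [-0.2, 0.0, -0.6]
grip_width: 0.603
```

```bash
python3 pl.py 0.492 -0.424 0.009 6 3; python3 look.py wrist w28
```

```text
target [-111.2 -410.8    9. ]
tip now [-111.5 -409.9   25.4] force [-0.2  0.  -0.6] clk 22.75 grip 0.6
t [-0.02 -0.04  0.54] a [ 0.01 -0.05  0.03]
t [-0.02 -0.04  0.54] a [ 0.01 -0.05  0.03]
t [-0.02 -0.04  0.54] a [ 0.01 -0.05  0.03]
```

View pics/w28.png

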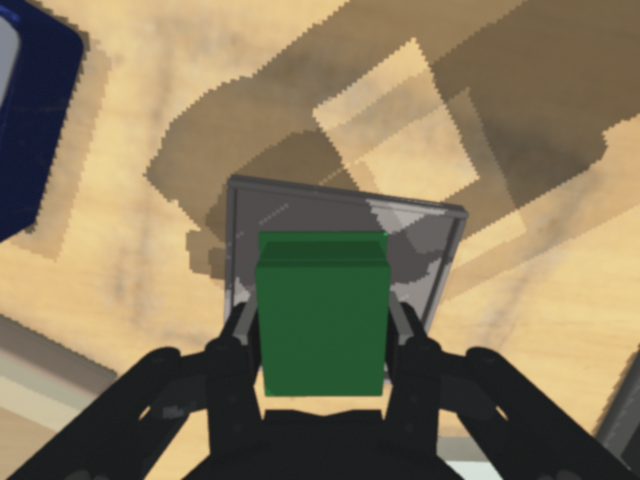

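Run:
```python
from h import *
d=json.load(open('pics/w28.json'));K=d['K'];W=np.array(d['W'])
a=ray(K,W,(233,177),.012);b=ray(K,W,(467,209),.012);u=(b-a)/np.linalg.norm(b-a);print(a,b,np.linalg.norm(b-a))
n=np.array([u[1],-u[0],0]);print('centre',(a+b)/2+n*0.06)
```

```text
[ 0.44222361 -0.47435722  0.012     ] [ 0.43865924 -0.36071203  0.012     ] 0.11370107313290675
centre [ 0.50041193 -0.41565371  0.012     ]
```

Tray centre confirmed near (0.500, −0.416); mould is on target. Lower it.

Call:
move_arm(
  rows=[
    {"gripper":0.4,"tx":0,"ty":0,"tz":0.55,"ax":0,"ay":0,"az":0},
    {"gripper":0.4,"tx":0,"ty":0,"tz":0.5,"ax":0,"ay":0,"az":0},
    {"gripper":0.4,"tx":0,"ty":0,"tz":0.4,"ax":0,"ay":0,"az":0},
    {"gripper":0.4,"tx":0,"ty":0,"tz":0.2,"ax":0,"ay":0,"az":0},
    {"gripper":0.4,"tx":0,"ty":0,"tz":0,"ax":0,"ay":0,"az":0},
  ],
)

```text
clock: 23.3
tcp_pos: [0.4743, -0.4264, 0.1874]
ee_rot: [[-0.171, 0.98, 0.103], [0.985, 0.169, 0.021], [0.003, 0.105, -0.994]]
force: [0.9, -0.6, -0.9]
grip_width: 0.604
```

```bash
python3 pl.py 0.492 -0.424 0.006 6 3
```

```text
target [-111.2 -410.8    6. ]
tip now [-110.  -409.6    6.9] force [ 0.9 -0.6 -0.9] clk 23.3 grip 0.6
t [-0.02 -0.04  0.02] a [ 0.   -0.06  0.02]
t [-0.02 -0.04  0.02] a [ 0.   -0.06  0.02]
t [-0.02 -0.04  0.02] a [ 0.   -0.06  0.02]
```

Call:
move_arm(
  rows=[
    {"gripper":0.4,"tx":0,"ty":0,"tz":0.2,"ax":0,"ay":0,"az":0},
    {"gripper":0.4,"tx":0,"ty":0,"tz":0.2,"ax":0,"ay":0,"az":0},
    {"gripper":0.4,"tx":0,"ty":0,"tz":0.1,"ax":0,"ay":0,"az":0},
    {"gripper":0.4,"tx":0,"ty":0,"tz":0,"ax":0,"ay":0,"az":0},
    {"gripper":0.4,"tx":0,"ty":0,"tz":0,"ax":0,"ay":0,"az":0},
  ],
)

```text
clock: 23.8
tcp_pos: [0.4756, -0.4271, 0.1873]
ee_rot: [[-0.171, 0.98, 0.106], [0.985, 0.17, 0.017], [-0.002, 0.107, -0.994]]
force: [-0.2, -0.8, -0.8]
grip_width: 0.6
```

```bash
python3 pl.py 0.492 -0.424 0.006 6 3; python3 look.py wrist w29; python3 look.py scene w29s; python3 -c "
import cv2
a=cv2.imread('pics/w29s.png')
cv2.imwrite('pics/w29s.png',cv2.resize(a[270:370,400:510],None,fx=5,fy=5,interpolation=cv2.INTER_CUBIC))"
```

```text
target [-111.2 -410.8    6. ]
tip now [-108.4 -411.3    6.9] force [-0.2 -0.8 -0.8] clk 23.8 grip 0.6
t [ 0.01 -0.08  0.02] a [0.06 0.03 0.03]
t [ 0.01 -0.08  0.02] a [0.06 0.03 0.03]
t [ 0.01 -0.08  0.02] a [0.06 0.03 0.03]
```

View pics/w29.png

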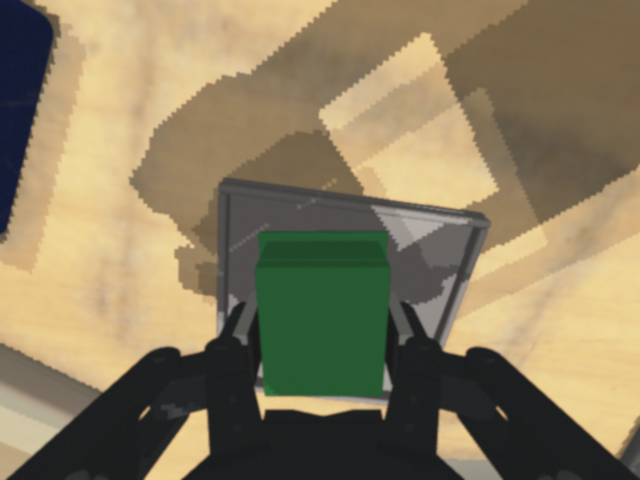

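View pics/w29s.png

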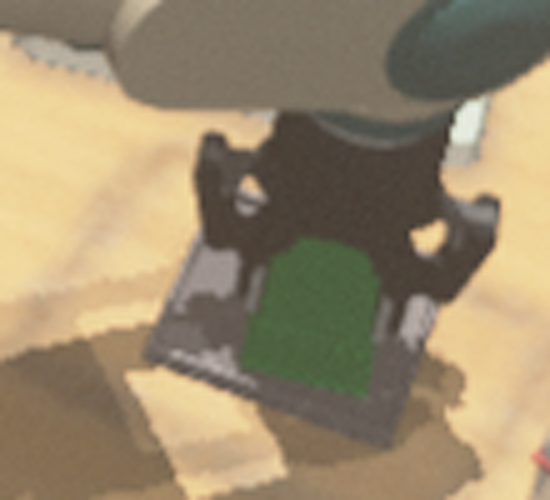

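```bash
python3 pl.py 0.493 -0.4245 0.0055 3 3
```

```text
target [-110.3 -411.5    5.5]
tip now [-108.5 -411.2    6.6] force [-1.  -0.1 -0.4] clk 23.9 grip 0.6
t [-0.02  0.27  0.04] a [1.05 0.02 0.03]
t [-0.02  0.27  0.04] a [1.05 0.02 0.03]
t [-0.02  0.27  0.03] a [1.05 0.02 0.03]
```

Call:
move_arm(
  rows=[
    {"gripper":0.4,"tx":0,"ty":0.27,"tz":0.04,"ax":1,"ay":0,"az":0},
    {"gripper":0.4,"tx":0,"ty":0.27,"tz":0.04,"ax":1,"ay":0,"az":0},
    {"gripper":0.4,"tx":0,"ty":0.27,"tz":0.04,"ax":1,"ay":0,"az":0},
    {"gripper":0.4,"tx":0,"ty":0,"tz":0.15,"ax":0,"ay":0,"az":0},
    {"gripper":0.4,"tx":0,"ty":0,"tz":0.15,"ax":0,"ay":0,"az":0},
  ],
)

```text
clock: 24.4
tcp_pos: [0.4848, -0.4255, 0.1852]
ee_rot: [[-0.171, 0.984, 0.049], [0.985, 0.171, 0.007], [-0.002, 0.049, -0.999]]
force: [-5.7, 3.4, 10.9]
grip_width: 0.6
```

```bash
python3 pl.py 0.493 -0.4245 0.0055 3 3
```

```text
target [-110.3 -411.5    5.5]
tip now [-109.6 -411.4    4. ] force [-5.7  3.4 10.9] clk 24.4 grip 0.6
t [-0.01 -0.04 -0.05] a [-0.06  0.03  0.04]
t [-0.01 -0.04 -0.05] a [-0.06  0.03  0.04]
t [-0.01 -0.04 -0.05] a [-0.06  0.03  0.04]
```

Call:
move_arm(
  rows=[
    {"gripper":0.9,"tx":0,"ty":0,"tz":0,"ax":0,"ay":0,"az":0},
    {"gripper":0.9,"tx":0,"ty":0,"tz":0,"ax":0,"ay":0,"az":0},
    {"gripper":0.9,"tx":0,"ty":0,"tz":0,"ax":0,"ay":0,"az":0},
    {"gripper":0.9,"tx":0,"ty":0,"tz":0,"ax":0,"ay":0,"az":0},
    {"gripper":0.9,"tx":0,"ty":-0.05,"tz":-0.5,"ax":0,"ay":0,"az":0},
  ],
)

```text
clock: 24.9
tcp_pos: [0.4844, -0.4254, 0.1897]
ee_rot: [[-0.172, 0.984, 0.048], [0.985, 0.171, 0.007], [-0.001, 0.049, -0.999]]
force: [0.0, -0.5, 0.1]
grip_width: 0.9
```

```bash
python3 look.py wrist w30; python3 pl.py 0.455 -0.43 0.09 6 5
```

```text
target [-148.7 -410.5   90. ]
tip now [-109.8 -411.8   10.1] force [-0.3  0.5  1.3] clk 24.95 grip 0.9
t [ 0.01 -0.9  -1.63] a [-0.63  0.03  0.03]
t [ 0.01 -0.88 -1.64] a [-0.63  0.03  0.03]
t [ 0.01 -0.86 -1.65] a [-0.63  0.03  0.03]
t [ 0.02 -0.84 -1.66] a [-0.63  0.03  0.03]
t [ 0.02 -0.82 -1.67] a [-0.63  0.03  0.03]
```

View pics/w30.png

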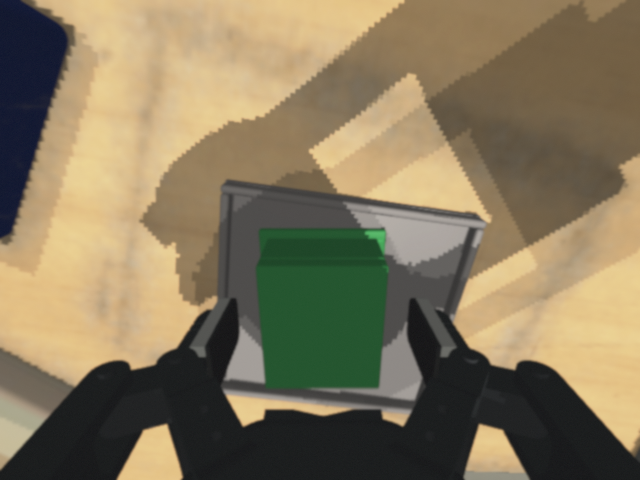

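Call:
move_arm(
  rows=[
    {"gripper":0.9,"tx":0,"ty":-0.2,"tz":-1.6,"ax":0,"ay":0,"az":0},
    {"gripper":0.9,"tx":0,"ty":-0.7,"tz":-1.8,"ax":-0.6,"ay":0,"az":0},
    {"gripper":0.9,"tx":0,"ty":-1,"tz":-2,"ax":-0.6,"ay":0,"az":0},
    {"gripper":0.9,"tx":0,"ty":-1.5,"tz":-2,"ax":-0.6,"ay":0,"az":0},
    {"gripper":0.9,"tx":0,"ty":-2,"tz":-2,"ax":0,"ay":0,"az":0},
  ],
)

```text
clock: 25.45
tcp_pos: [0.4247, -0.435, 0.2869]
ee_rot: [[-0.175, 0.981, 0.081], [0.985, 0.174, 0.013], [-0.002, 0.082, -0.997]]
force: [0.1, -0.5, 0.6]
grip_width: 0.899
```

Call:
move_arm(
  rows=[
    {"gripper":0.9,"tx":0,"ty":-1.5,"tz":-1,"ax":0,"ay":0,"az":0},
    {"gripper":0.9,"tx":0,"ty":-1.5,"tz":-1,"ax":0,"ay":0,"az":0},
    {"gripper":0.9,"tx":0,"ty":-1,"tz":-1,"ax":0,"ay":0,"az":0},
    {"gripper":0.9,"tx":0,"ty":0,"tz":0,"ax":0,"ay":0,"az":0},
    {"gripper":0.9,"tx":0,"ty":0,"tz":0,"ax":0,"ay":0,"az":0},
  ],
)

```text
clock: 25.95
tcp_pos: [0.3789, -0.4433, 0.3252]
ee_rot: [[-0.172, 0.981, 0.089], [0.985, 0.172, 0.001], [-0.014, 0.088, -0.996]]
force: [0.5, -0.6, -0.1]
grip_width: 0.901
```

```bash
python3 look.py wrist w31; python3 look.py scene w31s; python3 look.py side w31b; python3 -c "
import cv2,numpy as np
a=cv2.imread('pics/w31s.png');b=cv2.imread('pics/w31b.png')
cv2.imwrite('pics/w31a.png',np.hstack([cv2.resize(a[200:370,230:520],(500,293)),cv2.resize(b[130:280,280:400],(234,293))]))"
```

```text
(no output)
```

View pics/w31.png

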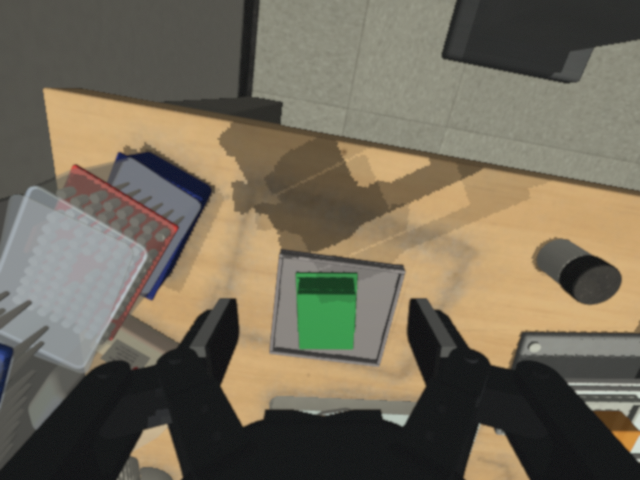

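View pics/w31s.png

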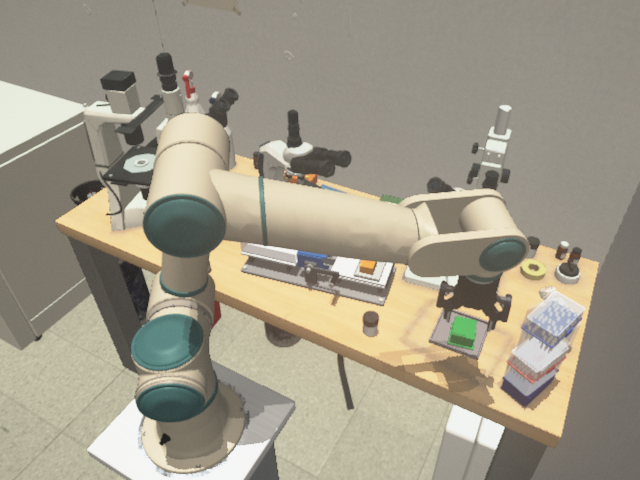

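View pics/w31a.png

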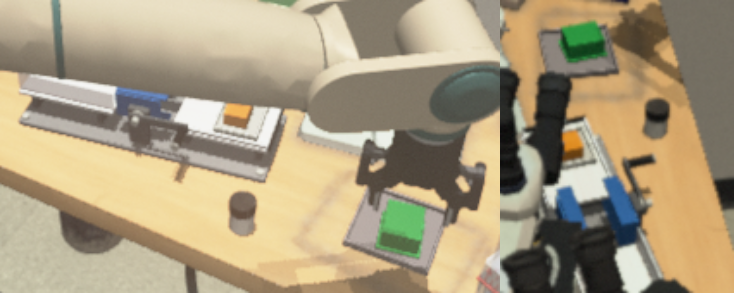

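```bash
python3 -c "
from bench import job_done,robot
s=robot.state(); print(s['clock'],s['force'].round(1),s['joint_velocities'].round(2)); print(job_done())"
```

```text
26.1 [ 0.2 -0.7  0.3] [ 0.23  0.43  0.34  0.03 -0.02 -0.11]
the job is handed in; nothing more can be done
None
```

The job is done and handed in at 26.1 s, with the arm stationary, the gripper open and nothing touching.

- **Loading:** I pushed the pair along the track until it stopped moving against about 22 N. I did not see the yellow lever pressed down directly. After the push, no yellow was visible in a slightly blurred wrist picture.
- **Turning over:** I swung the crank over to its stop. The wrist force at the stop was about 71 N, against the 120 N limit, and it went through the fingers on the sleeve. The sleeve slipped about 5 mm in the grip on the way. Afterwards the pictures showed the crank on the shelf side and the mould upside down in the cradle.
- **Sliding out:** I pushed the pair through the slot onto the shelf. The tray's near edge measured y ≈ −113 mm in the station frame, about 60 mm clear of the cradle.
- **Lifting the mould:** I lifted it straight up, and the pictures showed the amber block staying on the carrier tray.
- **Setting down:** I lowered the mould about 6° tilted to stay clear of a microscope eyepiece. With the tilt reduced to 3°, I pressed it on to the tray floor at about 13 N and then released it.

The last pictures show the mould flat inside the wash tray walls, and the block on the carrier tray on the shelf. The can looked undisturbed, the arm never went near the vial or the carton, and the last pictures do not show those two. The first measurements of the wash tray's position differed by about 8 mm. The close view before lowering settled it.

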